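Unmould small pies over a jar and pack them in the round tin

TASK

Unmould the pies on the baking sheet (one may be out of its ring already): set each loose-based tin over the upright spice jar so that its ring drops round the jar and the base is pushed up out of it with the pie (never pull a pie out of its ring by the knob), then lift the pie off and put the bare base back flat on the sheet. Pack all the pies upright in one layer in the round tin with those already there, in the pattern of one in the middle and six against the side (places may stay empty). Leave the rings lying round the standing jar, tip no pie over and leave the timer, lemon and mug where they are.

Things in the scene. Friction and masses are not known exactly. Their poses are not given: they have to be found in the camera images.
- ring_1: Bare-metal ring of a small loose-based pie tin, 60 g: outside diameter 68 mm, inside 63 mm, height 26 mm; a lip 2.5 mm thick round its lower edge leaves a hole 52 mm across. Origin: centre of its underside, z up. It stands on the baking sheet with base and pie 1 in it. If absent, that pie is already out and stands on its bare base on the sheet.
- base_1: Loose base of ring 1: flat metal disc, diameter 59 mm, 4 mm thick, 40 g; lies loose on the ring's lip and leaves only upward through the ring. Origin: centre of its underside, z up.
- pie_1: Small covered pie baked in tin 1: firm round body of 57 mm diameter and 22 mm height with a round pastry knob in the middle of its lid, 22 mm across, its top 38 mm above the pie's underside; 80 g. Origin: centre of its underside, z up. It lies loose on base 1; in the tin its lid is about flush with the rim and only the knob stands out.
- ring_2: Bare-metal ring of a small loose-based pie tin, 60 g: outside diameter 68 mm, inside 63 mm, height 26 mm; a lip 2.5 mm thick round its lower edge leaves a hole 52 mm across. Origin: centre of its underside, z up. It stands on the baking sheet with base and pie 2 in it. If absent, that pie is already out and stands on its bare base on the sheet.
- base_2: Loose base of ring 2: flat metal disc, diameter 59 mm, 4 mm thick, 40 g; lies loose on the ring's lip and leaves only upward through the ring. Origin: centre of its underside, z up.
- pie_2: Small covered pie baked in tin 2: firm round body of 57 mm diameter and 22 mm height with a round pastry knob in the middle of its lid, 22 mm across, its top 38 mm above the pie's underside; 80 g. Origin: centre of its underside, z up. It lies loose on base 2; in the tin its lid is about flush with the rim and only the knob stands out.
- ring_3: Bare-metal ring of a small loose-based pie tin, 60 g: outside diameter 68 mm, inside 63 mm, height 26 mm; a lip 2.5 mm thick round its lower edge leaves a hole 52 mm across. Origin: centre of its underside, z up. It stands on the baking sheet with base and pie 3 in it. If absent, that pie is already out and stands on its bare base on the sheet.
- base_3: Loose base of ring 3: flat metal disc, diameter 59 mm, 4 mm thick, 40 g; lies loose on the ring's lip and leaves only upward through the ring. Origin: centre of its underside, z up.
- pie_3: Small covered pie baked in tin 3: firm round body of 57 mm diameter and 22 mm height with a round pastry knob in the middle of its lid, 22 mm across, its top 38 mm above the pie's underside; 80 g. Origin: centre of its underside, z up. It lies loose on base 3; in the tin its lid is about flush with the rim and only the knob stands out.
- pie_4: A pie of the same kind and size (57 mm across, 22 mm high, knob 22 mm across with its top at 38 mm) that already lies in the round tin. Origin: centre of its underside, z up.
- pie_5: A pie of the same kind and size (57 mm across, 22 mm high, knob 22 mm across with its top at 38 mm) that already lies in the round tin. Origin: centre of its underside, z up.
- pie_6: A pie of the same kind and size (57 mm across, 22 mm high, knob 22 mm across with its top at 38 mm) that already lies in the round tin. Origin: centre of its underside, z up.
- pie_7: A pie of the same kind and size (57 mm across, 22 mm high, knob 22 mm across with its top at 38 mm) that already lies in the round tin. Origin: centre of its underside, z up.
- round_tin: Round shallow metal biscuit tin without lid, loose, 0.6 kg: outside diameter 191 mm, inside 185 mm, wall 34 mm high, floor 2 mm thick. Origin: centre of its underside, z up. It takes seven pies in one layer: one in the middle and six round it, with their centres about 61 mm from the tin's centre and 60 degrees apart; the pies already there lie on such places.
- spice_jar: Clear spice jar with a flat black lid, upright on the worktop: 41 mm diameter, 105 mm high, loose, 0.4 kg; narrow enough to pass through the hole in a ring's lip. Origin: centre of its underside, z up.
- baking_sheet: Thin dark flat baking sheet on the worktop, fixed: 230 mm along its x by 240 mm along its y, 3 mm thick, a low raised edge 11 mm high along its +x side. Origin: centre of its underside.
- toaster: Cream toaster, fixed, an obstacle: about 190 mm wide, 320 mm long and 200 mm high, standing beyond the gap between sheet and jar, its front with two levers turned to the robot about 160 mm before this origin; the levers reach 200 mm before it. Origin: under its middle; the arm passes above it or in front of it.
- egg_timer: Round kitchen timer, 62 mm, loose, a bystander. Origin: centre of its underside.
- lemon: Lemon, 71 mm long, lying loose, a bystander. Origin: under its middle.
- mug: Mug, 101 mm high, loose, a bystander. Origin: centre of its underside.

How it is judged:
By the outcome, as a careful person would: the job done as asked, in the order asked, and still so for the second after the job is handed in, with the robot touching nothing.
Of ring_1, ring_2, ring_3 only 2 to 3 are there at a start; the rules pass over those that are not, and their reading is None.
Of pie_4, pie_5, pie_6, pie_7 only 3 to 4 are there at a start; the rules pass over those that are not, and their reading is None.
At some moment in a run one of ring_2, ring_3 may be knocked a few centimetres aside while the robot is not near it.
It also fails if it takes over 210 s, if anything falls off the work surface, if the arm or the gripper's body presses on something with over 40 N, if the wrist force passes 120 N, or if a joint passes its speed limit or range.

ROBOT

A 6-joint arm with a two-finger parallel gripper is mounted at the origin on a cart in front of the work surface, level with it; the furniture and walls round the work are solid. World frame = base frame: x ahead of the robot, y to its left, z up, the work surface at z = 0. Lengths are in mm, angles in rad, forces in N, time in s.
With the tool pointing down it reaches from about 150 to 775 mm from the base axis. Payload 6.1 kg.
Tool frame: the origin (TCP) lies midway between the tips of the shut fingers; the grasp point (between the pads) lies 19 mm behind it; z points along the fingers, y is the line along which they close (so a half turn about z gives the same grasp; the last joint's range is limited). The gripper opens to 85 mm and grips with 20 to 120 N. Pads are 22 mm wide; open, the fingers measure 114 mm over their backs; the gripper's body (76 mm by 85 mm) begins 54 mm behind the grasp point. The pads swing forward as they close: fully open they stand 13 mm farther back than shut.
Start: joints at [1.149, 0.126, -0.04, 1.405, 0, 1.571], TCP at [214.928, 478.972, 231.295] pointing down, gripper open.
Joint ranges: [-2.72, 2.72], [-0.95, 1.95], [-1.27, 1.35], [-1.78, 2.02], [-1.46, 1.47], [-3.14, 3.14]. Speed limits (rad/s): [2.39, 2.39, 3.01, 3.14, 3.14, 3.14].

INTERFACE

Orientations are given as a rotation vector (axis times angle).
In Python, from bench import env, imaging, workorder gives the robot as it stands.
- The arm moves only by the tool arm_command, never from a script. Its argument "deltas" is a list of rows, each a list of 5 numbers: the opening, from 0 (shut) to 1 (fully open), then the shift along the tool's x, y, z in m, then the turn about the tool's z in rad. A call has 1 to 8 rows; each row is the pose to reach, as a shift and turn from the pose commanded when the call began, along the tool's axes at that moment; what a row does not reach only later rows make up. A row lasts 1/12 s, in which the tool goes at most 41.7 mm and 7.16 degrees, less where a joint would pass 70% of its speed; a pose out of reach is approached as far as the arm can. A call with a gripper value outside its range is refused whole. The fingers move at their own pace and stop on an object; "force" is the grip in N (left out, the last holds). Time passes only in rows, so rows that repeat a pose let the fingers close. It gives the time, the measured TCP pose, the force, the opening and the grip force at its end, in the units of the state.
- env.read_state(): the state, without advancing time (a new reading comes with each control period).
- imaging.snapshot(name): name is "scene" or "top"; returns the picture (420x560x3 uint8, blue, green, red); there is no depth.
- imaging.camera_params(name): a dict with "mtx" (3x3 intrinsics, pixels), "cam_to_world" (4x4, takes a point from camera to world coordinates). Camera axes: x right, y up, looking along -z (the intrinsics and any distortion apply to the point x, -y, -z); pixel columns grow to the right and rows downward; lengths in mm; the calibration is good to about 2 mm. A picture is of the moment at which its call begins. camera_params takes no time and is no camera call.
- workorder.sign_off(): hands the job in; it is judged then, once.
The state is a dict: "clock": time; "joints": joint angles; "joint_velocities": joint speeds; "joint_torque": joint torques, N m; "tcp_pos": TCP position; "ee_rot": TCP orientation; "contact_force": force on the tool from outside, world axes, zero at the start; "moment": the same for the moment, N m; "finger_gap": opening from 0.0 (shut) to 1.0 (fully open); "grip_force": force on a finger pad.
Only numpy, scipy, OpenCV 4.12 (cv2) and the standard library are available. Lean on these libraries where they do the work, as an engineer would, in place of code of your own. Each camera call takes 0.05 s, during which the arm holds its last target. There are 200 camera calls.

## Working session

There is one attempt and no reset: what is moved stays moved. The work goes in short steps, Python scripts to look and compute and a tool call to move; the robot and the scene stay as the last step left them, time stands still between calls to the robot, and variables do not carry over. Pictures are saved under pics/ and viewed, at most 14 in all, crops included, and the job is handed in when it is done.

Besides the shell and the picture viewer there is one more tool, called after ">>>" as a command line: name --pt "numbers of a row" for each row, then --argument value for the rest. arm_command: Moves the arm, as the interface text tells. Its arguments: {"type":"object","properties":{"deltas":{"type":"array"},"force":{"type":"number"}},"required":["deltas"]}

```bash
ls; mkdir -p pics; python3 - <<'E'
from bench import env, imaging
import cv2
print(env.read_state())
for n in("scene","top"):
    p=imaging.camera_params(n);print(n,p)
    cv2.imwrite(f"pics/{n}0.png",imaging.snapshot(n))
E
```

```text
pics
{'clock': 0.0, 'joints': array([ 1.14897103e+00,  1.26393812e-01, -4.06327312e-02,  1.40539590e+00,
        3.54495484e-05,  1.57075697e+00]), 'joint_velocities': array([-0.00039564,  0.00139231,  0.00020367,  0.00115462,  0.00015851,
       -0.00092641]), 'joint_torque': array([-3.39395565e-04, -4.35906994e+01,  3.52929211e+01,  1.72874081e-02,
       -2.38870905e-05, -1.31479467e-05]), 'tcp_pos': array([214.76898868, 478.60488405, 230.50990777]), 'ee_rot': array([-6.57560858e-01, -3.07162092e+00,  2.48573615e-03]), 'contact_force': array([-0.28335824,  0.37004863,  0.06711378]), 'moment': array([ 0.01457489, -0.00381922,  0.06370987]), 'grip_force': 0.0, 'finger_gap': 0.9974806843618463}
scene {'mtx': array([[490.2725839 ,   0.        , 275.48045282],
       [  0.        , 490.2725839 , 209.41811627],
       [  0.        ,   0.        ,   1.        ]]), 'cam_to_world': array([[ 9.01147504e-01,  3.08939405e-01, -3.04121061e-01,
         1.79842772e+02],
       [-4.33495615e-01,  6.35960407e-01, -6.38463712e-01,
        -6.95469500e+02],
       [-3.83764535e-03,  7.07185127e-01,  7.07018011e-01,
         8.88044540e+02],
       [ 0.00000000e+00,  0.00000000e+00,  0.00000000e+00,
         1.00000000e+00]])}
top {'mtx': array([[405.94766119,   0.        , 279.47744919],
       [  0.        , 405.94766119, 207.52436314],
       [  0.        ,   0.        ,   1.        ]]), 'cam_to_world': array([[-2.71568137e-02,  9.86514038e-01, -1.61408053e-01,
         3.85909047e+02],
       [-9.99321844e-01, -2.27754984e-02,  2.89331798e-02,
         4.90251661e+01],
       [ 2.48668392e-02,  1.62084326e-01,  9.86463538e-01,
         9.93446190e+02],
       [ 0.00000000e+00,  0.00000000e+00,  0.00000000e+00,
         1.00000000e+00]])}
```

View pics/scene0.png

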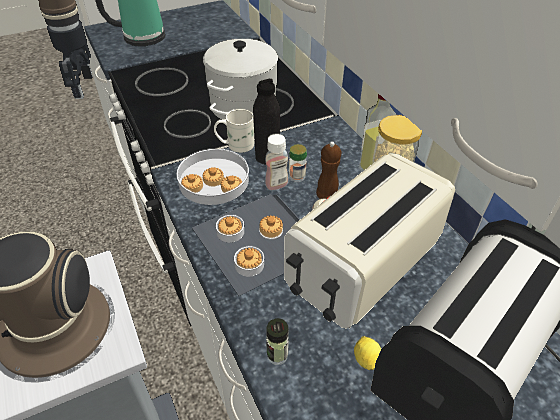

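View pics/top0.png

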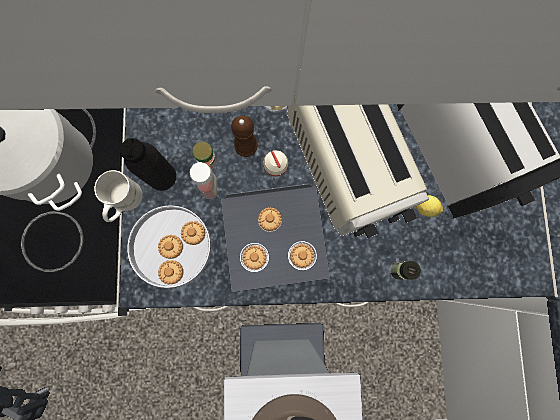

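The top view shows the round tin at about (170,246), with pies at (192,233), (170,246) and (170,272). Two ringed tins sit at (254,257) and (303,255), a ringless pie at (270,218), and the jar lid near (410,270). The timer, lemon and mug are all well apart from these.

```bash
cat > h.py <<'E'
import numpy as np, cv2
from bench import env, imaging
from scipy.spatial.transform import Rotation as Ro
def ray(n,uv,z):
    p=imaging.camera_params(n);K=p["mtx"];T=p["cam_to_world"]
    uv=np.atleast_2d(uv).astype(float)
    d=np.c_[(uv[:,0]-K[0,2])/K[0,0],-(uv[:,1]-K[1,2])/K[1,1],-np.ones(len(uv))]@T[:3,:3].T
    o=T[:3,3];return o+d*((z-o[2])/d[:,2])[:,None]
def blobs(img,lo,hi,amin=60):
    m=cv2.inRange(cv2.cvtColor(img,cv2.COLOR_BGR2HSV),lo,hi)
    m=cv2.morphologyEx(m,cv2.MORPH_CLOSE,np.ones((5,5)))
    cs,_=cv2.findContours(m,cv2.RETR_EXTERNAL,cv2.CHAIN_APPROX_NONE)
    return [(cv2.minEnclosingCircle(c),cv2.contourArea(c),cv2.moments(c)) for c in cs if cv2.contourArea(c)>amin]
def pies(n,z=28):
    img=imaging.snapshot(n);out=[]
    for (c,r),a,m in blobs(img,(8,80,110),(20,255,255)):
        g=(m["m10"]/m["m00"],m["m01"]/m["m00"]);w=ray(n,g,z)[0]
        out.append((np.round(g,1),round(r,1),int(a),np.round(w[:2],1)))
    return img,out
def go(x,y,z,yaw=None):
    "delta in tool axes (m) from measured pose to world target; yaw = world angle of tool y, mod pi"
    s=env.read_state();R=Ro.from_rotvec(s["ee_rot"]).as_matrix()
    d=R.T@(np.array([x,y,z])-s["tcp_pos"])/1000
    t=0
    if yaw is not None:
        cur=np.arctan2(R[1,1],R[0,1]); t=-((yaw-cur+np.pi/2)%np.pi-np.pi/2)
    print("delta",np.round(d,4),"turn",round(t,3),"tcp",np.round(s["tcp_pos"],1),"rz",np.round(R[:,2],3),"j6",round(s["joints"][5],2))
E
python3 - <<'E'
from h import *
for n in("top","scene"):
    img,o=pies(n)
    print(n,*o,sep="\n")
    if n=="top":
        c=img[190:310,120:440];cv2.imwrite("pics/c1.png",cv2.resize(c,None,fx=2.5,fy=2.5,interpolation=cv2.INTER_CUBIC))
    else:
        c=img[140:370,160:400];cv2.imwrite("pics/c2.png",cv2.resize(c,None,fx=2.5,fy=2.5,interpolation=cv2.INTER_CUBIC))
go(300,50,200,0)
E
```

```text
top
(array([254., 257.]), 11.9, 396, array([427.1,  84.1]))
(array([301.7, 255.3]), 12.0, 402, array([428.1, -28.8]))
(array([177. , 250.4]), 34.4, 1306, array([447.1, 264.8]))
(array([269.5, 218.3]), 11.5, 381, array([518.3,  45.4]))
scene
(array([248.8, 257.9]), 12.5, 376, array([428.4, -32. ]))
(array([229.5, 225.2]), 11.7, 312, array([427.2,  81.2]))
(array([270.8, 226. ]), 11.9, 383, array([515.1,  35.3]))
(array([210.3, 180.1]), 30.0, 813, array([442.3, 255. ]))
(array([393., 148.]), 18.0, 209, array([955.9, 157.6]))
delta [-0.2532 -0.3563  0.0312] turn 1.149 tcp [214.8 478.8 230.8] rz [-0.    -0.001 -1.   ] j6 1.57
```

View pics/c1.png

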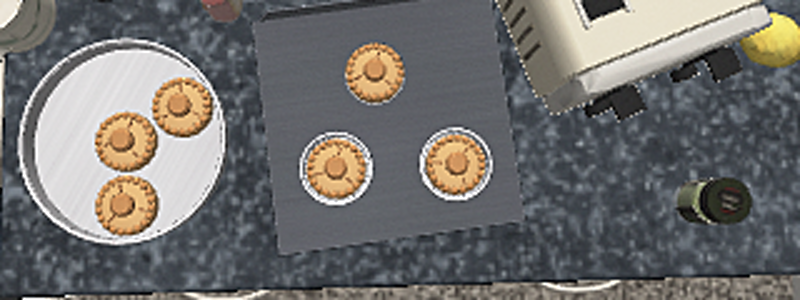

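View pics/c2.png

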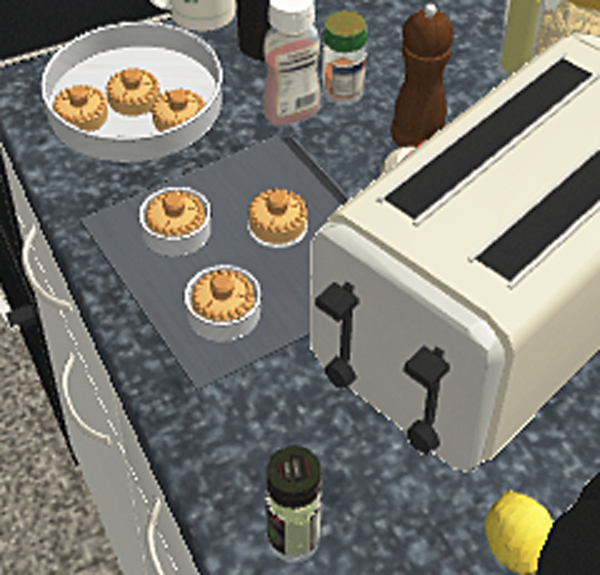

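Round tin rim centre is at about (168.8,246.4) in the top view, with pies at (170.8,246.4), (193.2,232.8) and (170.8,272.4). The jar lid is at (411.2,270.4) in the top view and (277.2,328) in the scene view. The pie at the back has no ring.

```bash
cat >> h.py <<'E'
def knobs(n,z,box):
    "knob tops: darker-brown blobs inside box (u0,v0,u1,v1)"
    img=imaging.snapshot(n);u0,v0,u1,v1=box
    h=cv2.cvtColor(img[v0:v1,u0:u1],cv2.COLOR_BGR2HSV)
    return img,h
E
python3 - <<'E'
from h import *
print("jar top",ray("top",(411.2,270.4),105),"scene",ray("scene",(277.2,328),105))
print("tin",ray("top",(168.8,246.4),34),"scene rim",ray("scene",(160+133/2.5,140+82/2.5),34))
for p in((170.8,246.4),(193.2,232.8),(170.8,272.4)):
    print("pie",ray("top",p,22)[0][:2])
# tin rim by bright mask circle fit in top
img=imaging.snapshot("top")
# knob colors at pie 1
for (u,v) in((254,257),(301.7,255.3),(269.5,218.3)):
    print(img[int(v)-1:int(v)+2,int(u)].tolist(), img[int(v)+7,int(u)].tolist())
print("toaster lever tips",ray("top",(367,233),120)[0],ray("scene",(160+345/2.5,140+300/2.5),120)[0])
E
```

```text
jar top [[ 385.73099202 -260.55196033  105.        ]] scene [[ 387.23194942 -264.6334192   105.        ]]
tin [[456.61302128 282.71535885  34.        ]] scene rim [[457.75281076 272.65437516  34.        ]]
pie [457.37716581 280.92507404]
pie [488.45674368 228.29056756]
pie [396.41519926 279.95324612]
[[96, 150, 208], [97, 152, 209], [97, 152, 208]] [124, 183, 227]
[[96, 150, 208], [98, 152, 211], [97, 151, 210]] [127, 185, 227]
[[97, 151, 208], [92, 146, 204], [97, 150, 209]] [128, 185, 228]
toaster lever tips [ 468.42151313 -165.0538468   120.        ] [ 488.61364008 -151.11357601  120.        ]
```

```bash
python3 -c "
from h import *
go(428,-29,180,0)"
```

```text
delta [-0.4024 -0.376   0.0512] turn 1.149 tcp [214.9 478.8 230.9] rz [-0.    -0.001 -1.   ] j6 1.57
```

>>> arm_command --pt "1 -0.025 -0.024 0.003 0.08" --pt "1 -0.055 -0.051 0.007 0.16" --pt "1 -0.084 -0.078 0.011 0.24" --pt "1 -0.113 -0.105 0.014 0.32" --pt "1 -0.142 -0.132 0.018 0.4" --pt "1 -0.171 -0.16 0.022 0.48" --pt "1 -0.2 -0.187 0.026 0.56" --pt "1 -0.2 -0.187 0.026 0.56"

```text
clock: 0.92
tcp_pos: [322.1, 221.0, 204.8]
ee_rot: [1.496, 2.761, -0.003]
contact_force: [0.6, 0.6, 0.7]
finger_gap: 1.001
grip_force: 0.0
```

```bash
python3 -c "
from h import *
go(428,-29,180,0)"
```

```text
delta [-0.2672 -0.0479  0.0255] turn 0.578 tcp [322.1 221.  204.8] rz [ 0.    -0.002 -1.   ] j6 1.6
```

>>> arm_command --pt "1 -0.03 -0.006 0.003 0.1" --pt "1 -0.068 -0.012 0.006 0.2" --pt "1 -0.106 -0.019 0.01 0.3" --pt "1 -0.145 -0.026 0.014 0.4" --pt "1 -0.185 -0.033 0.018 0.5" --pt "1 -0.225 -0.04 0.022 0.578" --pt "1 -0.267 -0.048 0.0255 0.578" --pt "1 -0.267 -0.048 0.0255 0.578"

```text
clock: 1.58
tcp_pos: [431.1, -27.5, 179.0]
ee_rot: [2.216, 2.225, -0.002]
contact_force: [-0.0, -0.9, -0.3]
finger_gap: 1.001
grip_force: 0.0
```

```bash
python3 - <<'E'
from h import *
go(428,-29,60,0)
img=imaging.snapshot("scene")
cv2.imwrite("pics/s2.png",cv2.resize(img[120:380,150:450],None,fx=2,fy=2,interpolation=cv2.INTER_CUBIC))
print(*pies("top")[1],sep="\n")
E
```

```text
delta [-0.0013 -0.0031  0.119 ] turn 0.004 tcp [431.1 -27.5 179. ] rz [ 0.    -0.002 -1.   ] j6 1.5
(array([254., 257.]), 11.9, 397, array([427. ,  84.1]))
(array([177. , 250.5]), 34.4, 1292, array([447. , 264.9]))
(array([269.5, 218.3]), 11.5, 381, array([518.3,  45.4]))
```

View pics/s2.png

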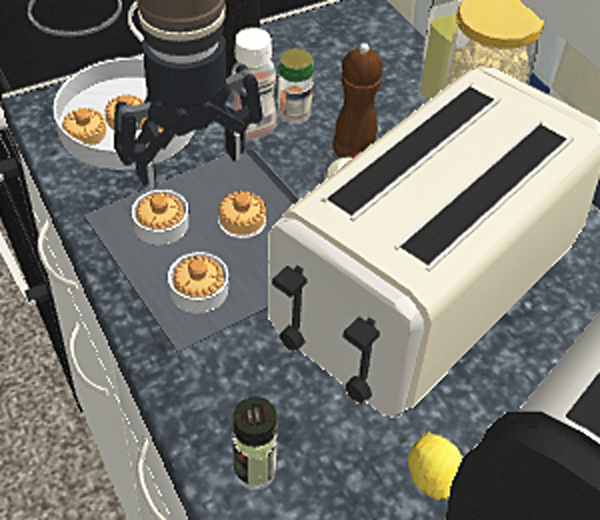

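Gripper is above the tin at (198,280) in this crop, fingers along x, and nothing has moved. I'll descend and grip the upper part of the ring.

>>> arm_command --pt "1 -0.001 -0.003 0.04 0" --pt "1 -0.001 -0.003 0.08 0" --pt "1 -0.001 -0.003 0.11 0" --pt "1 -0.001 -0.003 0.13 0" --pt "1 -0.001 -0.003 0.15 0" --pt "1 -0.001 -0.003 0.165 0" --pt "1 -0.001 -0.003 0.172 0" --pt "1 -0.001 -0.003 0.172 0" --force 40

```text
clock: 2.35
tcp_pos: [424.8, -21.9, 6.6]
ee_rot: [-2.205, -2.235, 0.003]
contact_force: [-0.5, 0.3, 0.6]
finger_gap: 1.0
grip_force: 0.0
```

>>> arm_command --pt "0.7 0 0 0 0" --pt "0.7 0 0 0 0" --pt "0.7 0 0 0 0" --pt "0.7 0 0 0 0" --pt "0.7 0 0 0 0" --pt "0.7 0 0 0 0" --force 40

```text
clock: 2.85
tcp_pos: [427.3, -22.6, 9.7]
ee_rot: [2.208, 2.234, 0.004]
contact_force: [-3.0, 2.1, 5.2]
finger_gap: 0.767
grip_force: 43.2
```

```bash
python3 - <<'E'
from h import *
go(428,-29,60,0)
img=imaging.snapshot("scene")
cv2.imwrite("pics/s3.png",cv2.resize(img[170:310,190:330],None,fx=4,fy=4,interpolation=cv2.INTER_CUBIC))
E
```

```text
delta [-0.0063  0.0008 -0.0503] turn 0.012 tcp [427.3 -22.6   9.7] rz [ 0.003  0.001 -1.   ] j6 1.51
```

View pics/s3.png

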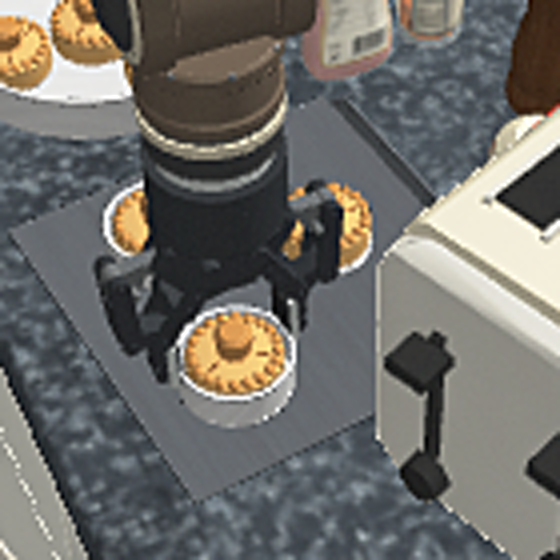

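The earlier reading was taken before the arm settled, so the grip is 6 mm off-centre in y. I'll reopen, shift and grip again.

>>> arm_command --pt "1 0 0 0 0" --pt "1 0 0 0 0" --pt "1 0 0 0 0" --pt "1 -0.0065 0.001 0 0" --pt "1 -0.0065 0.001 0 0" --pt "1 -0.0065 0.001 0 0" --pt "1 -0.0065 0.001 0 0" --pt "1 -0.0065 0.001 0 0"

```text
clock: 3.57
tcp_pos: [427.3, -29.8, 7.7]
ee_rot: [-2.209, -2.233, 0.0]
contact_force: [-0.3, -0.6, 0.2]
finger_gap: 0.999
grip_force: 0.0
```

>>> arm_command --pt "0.7 0 0 0 0" --pt "0.7 0 0 0 0" --pt "0.7 0 0 0 0" --pt "0.7 0 0 0 0" --pt "0.7 0 0 0 0" --pt "0.7 0 0 0 0" --force 40

```text
clock: 4.07
tcp_pos: [427.5, -29.7, 8.4]
ee_rot: [2.208, 2.234, 0.0]
contact_force: [-1.2, -0.4, 5.9]
finger_gap: 0.775
grip_force: 43.5
```

>>> arm_command --pt "0.7 0 0 -0.01 0" --pt "0.7 0 0 -0.03 0" --pt "0.7 0 0 -0.06 0" --pt "0.7 0 0 -0.09 0" --pt "0.7 0 0 -0.12 0" --pt "0.7 0 0 -0.145 0" --pt "0.7 0 0 -0.155 0" --pt "0.7 0 0 -0.155 0"

```text
clock: 4.73
tcp_pos: [428.7, -29.8, 165.2]
ee_rot: [2.207, 2.231, 0.005]
contact_force: [0.2, -0.5, -1.3]
finger_gap: 0.772
grip_force: 45.5
```

```bash
python3 - <<'E'
from h import *
go(387.5,-260,165,0)
E
```

```text
delta [-2.298e-01 -4.370e-02  1.000e-04] turn 0.011 tcp [428.7 -29.8 165.2] rz [ 0.004 -0.    -1.   ] j6 1.49
```

>>> arm_command --pt "0.7 -0.015 -0.003 0 0" --pt "0.7 -0.045 -0.008 0 0.003" --pt "0.7 -0.08 -0.015 0 0.006" --pt "0.7 -0.12 -0.022 0 0.01" --pt "0.7 -0.16 -0.03 0 0.01" --pt "0.7 -0.195 -0.037 0 0.01" --pt "0.7 -0.22 -0.042 0 0.01" --pt "0.7 -0.23 -0.0437 0 0.01"

```text
clock: 5.4
tcp_pos: [384.5, -262.6, 160.5]
ee_rot: [-2.222, -2.217, 0.002]
contact_force: [0.1, 0.2, -1.9]
finger_gap: 0.77
grip_force: 45.5
```

>>> arm_command --pt "0.7 0 0 0 0" --pt "0.7 0 0 0.02 0" --pt "0.7 0 0 0.035 0" --pt "0.7 0 0 0.04 0" --pt "0.7 0 0 0.04 0"

```text
clock: 5.82
tcp_pos: [385.1, -258.3, 120.7]
ee_rot: [-2.216, -2.221, 0.001]
contact_force: [0.7, -0.3, -1.9]
finger_gap: 0.771
grip_force: 45.4
```

```bash
python3 - <<'E'
from h import *
go(387.5,-260,118,0)
a=imaging.snapshot("scene")[260:380,210:350];b=imaging.snapshot("top")[200:320,340:480]
cv2.imwrite("pics/s4.png",cv2.resize(np.hstack([a,b]),None,fx=2.8,fy=2.8,interpolation=cv2.INTER_CUBIC))
E
```

```text
delta [-0.0017  0.0024  0.0027] turn 0.002 tcp [ 385.1 -258.3  120.7] rz [-0.003  0.003 -1.   ] j6 0.98
```

View pics/s4.png

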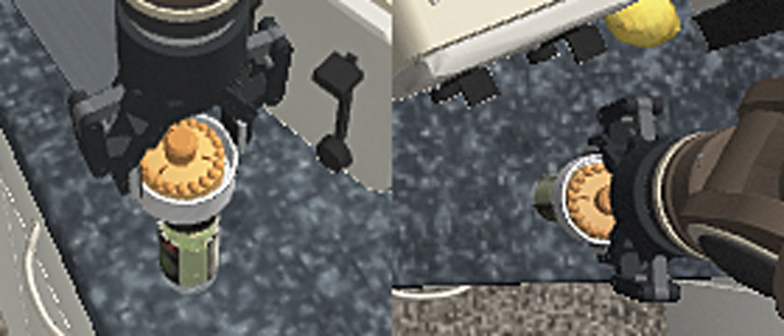

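The scene crop has the ring at (190,175) almost centred over the jar at (188,255), within about 2 mm. I'll lower slowly in stages.

>>> arm_command --pt "0.7 -0.001 0.001 0.005 0" --pt "0.7 -0.001 0.001 0.01 0" --pt "0.7 -0.001 0.001 0.014 0" --pt "0.7 -0.001 0.001 0.018 0" --pt "0.7 -0.001 0.001 0.022 0" --pt "0.7 -0.001 0.001 0.022 0"

```text
clock: 6.42
tcp_pos: [386.8, -261.0, 100.0]
ee_rot: [-2.22, -2.222, 0.0]
contact_force: [-0.4, -0.5, -0.1]
finger_gap: 0.77
grip_force: 45.5
```

```bash
python3 - <<'E'
from h import *
go(386,-259.5,79,0)
a=imaging.snapshot("scene")[260:380,210:350]
cv2.imwrite("pics/s5.png",cv2.resize(a,None,fx=4,fy=4,interpolation=cv2.INTER_CUBIC))
E
```

```text
delta [ 0.0015 -0.0008  0.021 ] turn 0.001 tcp [ 386.8 -261.   100. ] rz [-0.001  0.001 -1.   ] j6 0.98
```

View pics/s5.png

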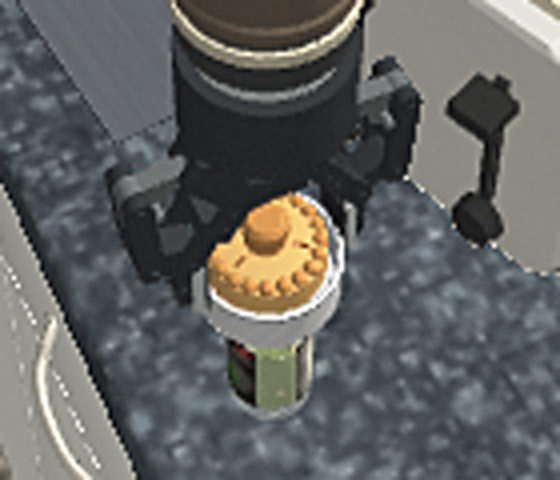

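The pie is rising on the jar and its weight has left the tool; ring at u≈270 and jar at u≈271, so they are centred. Continue down.

>>> arm_command --pt "0.7 0 0 0.004 0" --pt "0.7 0 0 0.008 0" --pt "0.7 0 0 0.012 0" --pt "0.7 0 0 0.016 0" --pt "0.7 0 0 0.02 0" --pt "0.7 0 0 0.021 0" --pt "0.7 0 0 0.021 0"

```text
clock: 7.05
tcp_pos: [386.9, -261.0, 79.3]
ee_rot: [-2.22, -2.222, 0.0]
contact_force: [0.3, 0.6, -0.2]
finger_gap: 0.777
grip_force: 45.5
```

>>> arm_command --pt "0.85 0 0 0 0" --pt "0.95 0 0 0 0" --pt "1 0 0 0 0" --pt "1 0 0 0 0" --pt "1 0 0 0 0"

```text
clock: 7.47
tcp_pos: [387.3, -261.3, 80.0]
ee_rot: [2.22, 2.222, 0.0]
contact_force: [-0.1, 0.2, 0.4]
finger_gap: 1.0
grip_force: 0.0
```

>>> arm_command --pt "1 0 0 -0.005 0" --pt "1 0 0 -0.015 0" --pt "1 0 0 -0.03 0" --pt "1 0 0 -0.05 0" --pt "1 0 0 -0.075 0" --pt "1 0 0 -0.09 0" --pt "1 0 0 -0.1 0" --pt "1 0 0 -0.1 0"

```text
clock: 8.13
tcp_pos: [388.2, -261.9, 182.6]
ee_rot: [2.217, 2.219, 0.001]
contact_force: [0.6, -0.8, -0.1]
finger_gap: 1.003
grip_force: 0.0
```

```bash
python3 - <<'E'
from h import *
a=imaging.snapshot("scene")[260:380,210:350];
im,o=pies("top",130);print(o)
cv2.imwrite("pics/s6.png",cv2.resize(np.hstack([a,im[200:320,340:480]]),None,fx=2.8,fy=2.8,interpolation=cv2.INTER_CUBIC))
print(pies("scene",129)[1]);go(386,-259.5,131,0)
E
```

```text
[(array([414.1, 270.1]), 14.3, 518, array([ 386.2, -258.2])), (array([254., 257.]), 11.9, 396, array([422.7,  80.4])), (array([177. , 250.4]), 34.4, 1291, array([440.7, 242.1])), (array([269.5, 218.3]), 11.5, 381, array([504.3,  45.8]))]
[(array([276. , 322.3]), 16.3, 768, array([ 383.9, -266.5])), (array([229.6, 225.1]), 11.7, 309, array([398.3,  -9.8])), (array([208.6, 180.1]), 27.1, 759, array([407.9, 145.1])), (array([389.7, 149.5]), 17.9, 166, array([853.9,  56.1]))]
delta [ 0.0014 -0.0008  0.0481] turn 0.001 tcp [ 386.9 -261.   179.1] rz [-0.001  0.001 -1.   ] j6 0.98
```

View pics/s6.png

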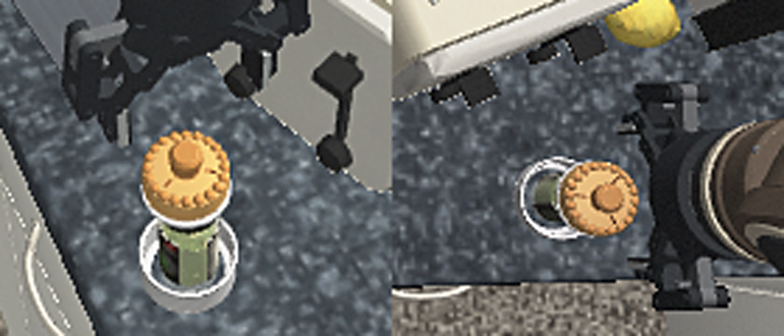

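Pie 1 is free on its base on the jar, standing upright at (187,175) in the left crop, and the ring lies round the jar at (188,270). Next I'll grip the knob.

>>> arm_command --pt "0.5 0.0015 -0.0005 0 0" --pt "0.5 0.0015 -0.0005 0.01 0" --pt "0.5 0.0015 -0.0005 0.025 0" --pt "0.5 0.0015 -0.0005 0.038 0" --pt "0.5 0.0015 -0.0005 0.047 0" --pt "0.5 0.0015 -0.0005 0.047 0"

```text
clock: 8.78
tcp_pos: [385.8, -259.0, 130.4]
ee_rot: [-2.218, -2.22, 0.001]
contact_force: [-0.1, -0.6, -0.4]
finger_gap: 0.499
grip_force: 0.0
```

>>> arm_command --pt "0.15 0 0 0 0" --pt "0.15 0 0 0 0" --pt "0.15 0 0 0 0" --pt "0.15 0 0 0 0" --pt "0.15 0 0 0 0" --pt "0.15 0 0 0 0" --force 25

```text
clock: 9.28
tcp_pos: [386.7, -259.7, 133.0]
ee_rot: [2.22, 2.222, 0.0]
contact_force: [0.6, -0.2, -1.1]
finger_gap: 0.24
grip_force: 24.5
```

>>> arm_command --pt "0.15 0 0 -0.005 0" --pt "0.15 0 0 -0.015 0" --pt "0.15 0 0 -0.03 0" --pt "0.15 0 0 -0.05 0" --pt "0.15 0 0 -0.07 0" --pt "0.15 0 0 -0.08 0" --pt "0.15 0 0 -0.08 0"

```text
clock: 9.87
tcp_pos: [387.8, -260.5, 215.8]
ee_rot: [2.217, 2.219, 0.002]
contact_force: [0.8, -0.5, -1.9]
finger_gap: 0.24
grip_force: 24.5
```

```bash
python3 - <<'E'
from h import *
import math
tin=np.array([457,281])
for a in(-120,):
    p=tin+61*np.array([math.cos(math.radians(a)),math.sin(math.radians(a))]);print(p)
    go(*p,120,math.radians(a+90))
a=imaging.snapshot("scene")[210:380,210:350]
cv2.imwrite("pics/s7.png",cv2.resize(a,None,fx=3,fy=3,interpolation=cv2.INTER_CUBIC))
E
```

```text
[426.5        228.17245037]
delta [0.4888 0.0388 0.0947] turn 0.525 tcp [ 387.8 -260.5  215.8] rz [ 0.004 -0.003 -1.   ] j6 0.98
```

View pics/s7.png

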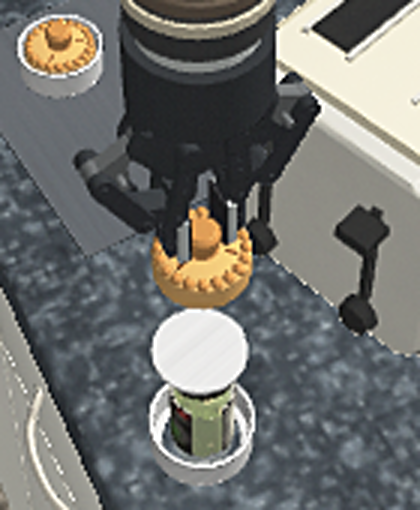

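Pie is held by the knob at (203,235), clear of the bare base, which stays on the jar. I'll carry it to the −120° place, (426.5, 228).

>>> arm_command --pt "0.15 0.015 0.001 0 0.06" --pt "0.15 0.045 0.003 0 0.13" --pt "0.15 0.08 0.006 0 0.2" --pt "0.15 0.12 0.01 0 0.27" --pt "0.15 0.16 0.013 0 0.34" --pt "0.15 0.2 0.016 0 0.41" --pt "0.15 0.24 0.019 0 0.47" --pt "0.15 0.27 0.022 0 0.525"

```text
clock: 10.58
tcp_pos: [407.4, 12.8, 211.6]
ee_rot: [-2.721, -1.567, 0.002]
contact_force: [1.0, -0.9, -1.4]
finger_gap: 0.243
grip_force: 24.6
```

```bash
python3 -c "
from h import *
go(426.5,228.2,120,-0.5236)"
```

```text
delta [ 0.1959 -0.0914  0.0917] turn -0.002 tcp [407.4  12.8 211.6] rz [-0.002  0.001 -1.   ] j6 2.13
```

>>> arm_command --pt "0.15 0.02 -0.01 0.005 0" --pt "0.15 0.055 -0.026 0.02 0" --pt "0.15 0.09 -0.042 0.04 0" --pt "0.15 0.125 -0.058 0.06 0" --pt "0.15 0.155 -0.072 0.08 0" --pt "0.15 0.18 -0.084 0.09 0" --pt "0.15 0.196 -0.0914 0.092 0" --pt "0.15 0.196 -0.0914 0.092 0"

```text
clock: 11.25
tcp_pos: [426.1, 228.1, 118.0]
ee_rot: [-2.717, -1.575, 0.006]
contact_force: [-0.3, 0.1, -0.6]
finger_gap: 0.241
grip_force: 24.7
```

>>> arm_command --pt "0.15 0 0 0 0" --pt "0.15 0 0 0 0" --pt "0.15 0 0 0 0" --pt "0.15 0 0 0 0"

```text
clock: 11.58
tcp_pos: [427.5, 224.8, 121.1]
ee_rot: [2.722, 1.568, 0.001]
contact_force: [0.6, 0.7, -0.3]
finger_gap: 0.242
grip_force: 24.7
```

```bash
python3 -c "
from h import *
go(426.5,228.2,27,-0.5236)"
```

```text
delta [ 0.0024 -0.0026  0.0941] turn -0.002 tcp [427.5 224.8 121.1] rz [ 0.001  0.    -1.   ] j6 2.58
```

>>> arm_command --pt "0.15 0.002 -0.002 0.02 0" --pt "0.15 0.0024 -0.0026 0.045 0" --pt "0.15 0.0024 -0.0026 0.065 0" --pt "0.15 0.0024 -0.0026 0.08 0" --pt "0.15 0.0024 -0.0026 0.088 0" --pt "0.15 0.0024 -0.0026 0.092 0" --pt "0.15 0.0024 -0.0026 0.094 0" --pt "0.15 0.0024 -0.0026 0.094 0"

```text
clock: 12.25
tcp_pos: [432.7, 235.9, 37.3]
ee_rot: [-2.713, -1.567, -0.034]
contact_force: [-10.1, 11.4, 56.3]
finger_gap: 0.243
grip_force: 39.6
```

>>> arm_command --pt "0.15 0 0 0 0" --pt "0.3 0 0 0 0" --pt "0.45 0 0 0 0" --pt "0.45 0 0 0 0" --pt "0.45 0 0 0 0" --pt "0.45 0 0 -0.01 0" --pt "0.45 0 0 -0.03 0" --pt "0.45 0 0 -0.05 0"

```text
clock: 12.92
tcp_pos: [426.1, 228.2, 77.9]
ee_rot: [2.722, 1.568, -0.0]
contact_force: [0.7, -0.9, -0.3]
finger_gap: 0.45
grip_force: 0.0
```

>>> arm_command --pt "0.6 0 0 -0.04 0" --pt "0.8 0 0 -0.08 0" --pt "1 0 0 -0.11 0" --pt "1 0 0 -0.12 0"

```text
clock: 13.25
tcp_pos: [428.1, 229.2, 202.5]
ee_rot: [2.722, 1.568, 0.013]
contact_force: [0.1, 0.1, 1.0]
finger_gap: 0.987
grip_force: 0.0
```

```bash
python3 -c "
from h import *
go(386.5,-259.5,170,0)"
```

```text
delta [-0.4438  0.209   0.0305] turn -0.525 tcp [428.1 229.2 202.5] rz [ 0.007  0.004 -1.   ] j6 2.59
```

Pressed to 56 N at TCP 37 mm, about 10 mm high, so something obstructed the pie. Look at the tin.

```bash
python3 - <<'E'
from h import *
a=imaging.snapshot("top")[190:310,120:330];b=imaging.snapshot("scene")[130:250,165:305]
cv2.imwrite("pics/s8.png",cv2.resize(np.hstack([a,b]),None,fx=2.28,fy=2.28,interpolation=cv2.INTER_CUBIC))
E
```

```text
(no output)
```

View pics/s8.png

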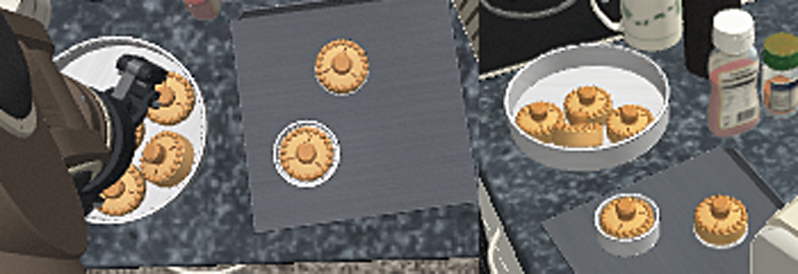

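The new pie, at (166,157) in the left crop and (578,133) in the right, is tilted with its outer side caught on the tin's rim. I'll move the arm aside and measure it.

>>> arm_command --pt "1 -0.03 0.01 0 0" --pt "1 -0.06 0.02 0 0" --pt "1 -0.1 0.034 0 0" --pt "1 -0.14 0.048 0 0" --pt "1 -0.165 0.055 0 0" --pt "1 -0.175 0.06 0 0" --pt "1 -0.175 0.06 0 0" --pt "1 -0.175 0.06 0 0"

```text
clock: 14.02
tcp_pos: [390.0, 46.9, 195.4]
ee_rot: [-2.722, -1.566, 0.002]
contact_force: [-0.3, -0.4, 0.1]
finger_gap: 1.001
grip_force: 0.0
```

```bash
cat >> h.py <<'E'
def knob(n,box,tol=14):
    img=imaging.snapshot(n);u0,v0,u1,v1=box
    big=cv2.resize(img[v0:v1,u0:u1],None,fx=4,fy=4,interpolation=cv2.INTER_CUBIC)
    c=np.array([97,151,209]);m=cv2.inRange(big,(c-tol).tolist(),(c+tol).tolist())
    m=cv2.morphologyEx(m,cv2.MORPH_OPEN,np.ones((9,9)))
    k,_,st,ce=cv2.connectedComponentsWithStats(m)
    return img,[(np.round(ce[i]/4+[u0-.375,v0-.375],1),int(st[i,4]/16)) for i in range(1,k) if st[i,4]>250]
E
python3 - <<'E'
from h import *
im,o=knob("top",(125,200,215,295))
for c,a in o: print("top",c,a,ray("top",c,40)[0][:2].round(1),ray("top",c,48)[0][:2].round(1))
im2,o=knob("scene",(170,140,260,210))
for c,a in o: print("sc",c,a,ray("scene",c,40)[0][:2].round(1),ray("scene",c,48)[0][:2].round(1))
g=cv2.cvtColor(im,cv2.COLOR_BGR2GRAY)
cv2.imwrite("pics/s9.png",np.hstack([cv2.resize(im[200:295,125:215],(380,400),interpolation=cv2.INTER_CUBIC),cv2.resize(im2[140:212,170:258],(410,400),interpolation=cv2.INTER_CUBIC)]))
E
```

```text
Traceback (most recent call last):
  File "h.py", line 36, in knob
    c=np.array([97,151,209]);m=cv2.inRange(big,(c-tol).tolist(),(c+tol).tolist())
                               ~~~~~~~~~~~^^^^^^^^^^^^^^^^^^^^^^^^^^^^^^^^^^^^^^^
cv2.error: OpenCV(4.12.0) :-1: error: (-5:Bad argument) in function 'inRange'
> Overload resolution failed:
>  - lowerb is not a numpy array, neither a scalar
>  - Expected Ptr<cv::UMat> for argument 'lowerb'
```

```bash
sed -i 's/(c-tol).tolist(),(c+tol).tolist()/c-tol,c+tol/' h.py
python3 - <<'E'
from h import *
im,o=knob("top",(125,200,215,295))
for c,a in o: print("top",c,a,ray("top",c,40)[0][:2].round(1),ray("top",c,48)[0][:2].round(1))
im2,o=knob("scene",(170,140,260,210))
for c,a in o: print("sc",c,a,ray("scene",c,40)[0][:2].round(1),ray("scene",c,48)[0][:2].round(1))
cv2.imwrite("pics/s9.png",np.hstack([cv2.resize(im[200:295,125:215],(380,400),interpolation=cv2.INTER_CUBIC),cv2.resize(im2[140:212,170:258],(410,400),interpolation=cv2.INTER_CUBIC)]))
E
```

```text
top [191.1 230.7] 30 [491.6 229.9] [490.7 228.4]
top [167.9 245.5] 24 [458.3 283.4] [457.7 281.4]
top [168.  271.3] 25 [398.9 282.1] [398.8 280.2]
```

View pics/s9.png

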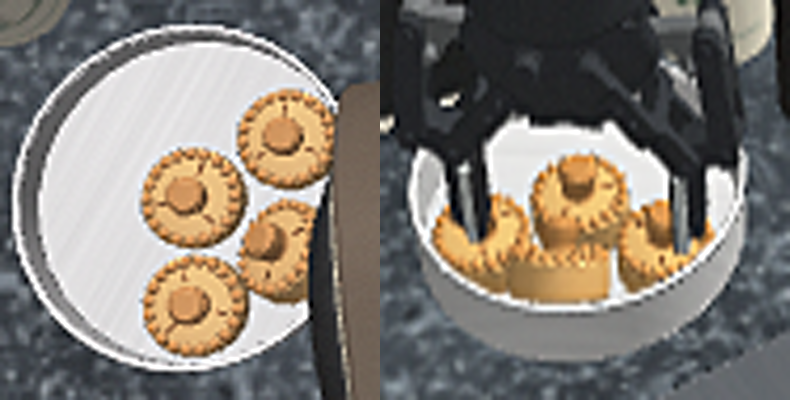

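The tilted pie's knob is at (263,238) in the left crop, world about (431.5, 236.5). Its outer bottom edge rests on the rim and it tilts about 34° inward. I'll grip the knob tangentially, carry the pie to the free spot on the sheet and press it down flat there.

```bash
python3 -c "
from h import *
go(431.5,236.5,110,-0.5236)"
```

```text
delta [ 0.1836 -0.0585  0.086 ] turn 0.0 tcp [390.5  48.2 196. ] rz [-0.001  0.    -1.   ] j6 2.22
```

>>> arm_command --pt "0.42 0.03 -0.01 0 0" --pt "0.42 0.065 -0.02 0.015 0" --pt "0.42 0.1 -0.032 0.03 0" --pt "0.42 0.135 -0.043 0.05 0" --pt "0.42 0.165 -0.053 0.07 0" --pt "0.42 0.178 -0.057 0.08 0" --pt "0.42 0.1836 -0.0585 0.086 0" --pt "0.42 0.1836 -0.0585 0.086 0"

```text
clock: 14.83
tcp_pos: [431.0, 236.6, 109.1]
ee_rot: [2.719, 1.574, -0.005]
contact_force: [-1.2, 0.2, 0.4]
finger_gap: 0.419
grip_force: 0.0
```

>>> arm_command --pt "0.42 0 0 0 0" --pt "0.42 0 0 0 0" --pt "0.42 0 0 0 0" --pt "0.42 0 0 0 0" --pt "0.42 0 0 0 0" --pt "0.42 0 0 0 0"

```text
clock: 15.33
tcp_pos: [432.2, 235.4, 111.4]
ee_rot: [2.722, 1.569, 0.002]
contact_force: [-0.2, -0.4, -0.5]
finger_gap: 0.419
grip_force: 0.0
```

```bash
python3 -c "
from h import *
go(431.5,236.5,43,-0.5236)
im,o=knob('scene',(170,140,260,210),18);print(o)"
```

```text
delta [ 0.0005 -0.0012  0.0684] turn -0.001 tcp [432.2 235.4 111.4] rz [ 0.001  0.    -1.   ] j6 2.59
[(array([209.5, 190.8]), 28)]
```

>>> arm_command --pt "0.42 0.0005 -0.001 0.02 0" --pt "0.42 0.0005 -0.001 0.04 0" --pt "0.42 0.0005 -0.001 0.054 0" --pt "0.42 0.0005 -0.001 0.062 0" --pt "0.42 0.0005 -0.001 0.066 0" --pt "0.42 0.0005 -0.001 0.068 0" --pt "0.42 0.0005 -0.001 0.068 0"

```text
clock: 15.97
tcp_pos: [431.5, 236.9, 43.0]
ee_rot: [2.721, 1.57, 0.0]
contact_force: [-0.1, -0.4, 0.5]
finger_gap: 0.417
grip_force: 0.0
```

>>> arm_command --pt "0.15 0 0 0 0" --pt "0.15 0 0 0 0" --pt "0.15 0 0 0 0" --pt "0.15 0 0 0 0" --pt "0.15 0 0 0 0" --force 20

```text
clock: 16.38
tcp_pos: [431.8, 237.1, 43.5]
ee_rot: [-2.721, -1.57, -0.002]
contact_force: [0.7, 0.3, 2.7]
finger_gap: 0.24
grip_force: 19.7
```

>>> arm_command --pt "0.15 0 0 -0.004 0" --pt "0.15 0 0 -0.012 0" --pt "0.15 0 0 -0.024 0" --pt "0.15 0 0 -0.04 0" --pt "0.15 0 0 -0.06 0" --pt "0.15 0 0 -0.08 0" --pt "0.15 0 0 -0.09 0" --pt "0.15 0 0 -0.09 0"

```text
clock: 17.05
tcp_pos: [432.5, 237.4, 135.4]
ee_rot: [2.721, 1.57, 0.007]
contact_force: [-0.0, 0.6, -1.6]
finger_gap: 0.239
grip_force: 19.6
```

```bash
python3 -c "
from h import *
go(428,-30,90,-0.5236)"
```

```text
delta [-0.234   0.1298  0.0449] turn -0.0 tcp [432.5 237.4 135.4] rz [ 0.004  0.002 -1.   ] j6 2.6
```

>>> arm_command --pt "0.15 -0.012 0.007 0 0" --pt "0.15 -0.036 0.02 0 0" --pt "0.15 -0.066 0.037 0 0" --pt "0.15 -0.1 0.055 0 0" --pt "0.15 -0.136 0.075 0 0" --pt "0.15 -0.17 0.094 0 0" --pt "0.15 -0.2 0.111 0 0" --pt "0.15 -0.222 0.123 0 0"

```text
clock: 17.72
tcp_pos: [425.6, -19.4, 131.7]
ee_rot: [-2.722, -1.568, 0.002]
contact_force: [0.3, -0.4, -1.3]
finger_gap: 0.239
grip_force: 19.7
```

>>> arm_command --pt "0.15 -0.01 0.006 0 0" --pt "0.15 -0.012 0.007 0.01 0" --pt "0.15 -0.012 0.007 0.025 0" --pt "0.15 -0.012 0.007 0.04 0" --pt "0.15 -0.012 0.007 0.055 0" --pt "0.15 -0.012 0.007 0.065 0" --pt "0.15 -0.012 0.007 0.07 0" --pt "0.15 -0.012 0.007 0.07 0"

```text
clock: 18.38
tcp_pos: [425.6, -30.3, 61.1]
ee_rot: [-2.719, -1.57, 0.004]
contact_force: [1.0, -0.4, -0.8]
finger_gap: 0.242
grip_force: 19.7
```

```bash
python3 - <<'E'
from h import *
go(428,-30,27,-0.5236)
a=imaging.snapshot("scene")
cv2.imwrite("pics/s10.png",cv2.resize(a[200:310,190:320],None,fx=4,fy=4,interpolation=cv2.INTER_CUBIC))
E
```

```text
delta [0.0015 0.002  0.0341] turn 0.0 tcp [425.6 -30.3  61.1] rz [-0.003  0.    -1.   ] j6 2.02
```

View pics/s10.png

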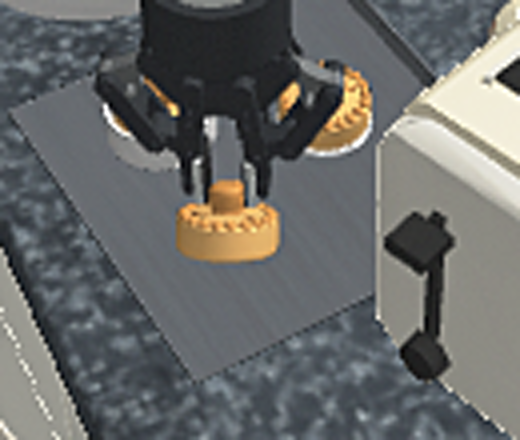

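It shows the pie hanging at (228,230), tilted away from the camera. I'll lower it so the low edge touches first and the pie rotates flat in the light grip.

>>> arm_command --pt "0.15 0.001 0.002 0.008 0" --pt "0.15 0.001 0.002 0.014 0" --pt "0.15 0.001 0.002 0.018 0" --pt "0.15 0.001 0.002 0.021 0" --pt "0.15 0.001 0.002 0.024 0" --pt "0.15 0.001 0.002 0.026 0" --pt "0.15 0.001 0.002 0.028 0" --pt "0.15 0.001 0.002 0.028 0"

```text
clock: 19.1
tcp_pos: [434.5, -31.7, 40.6]
ee_rot: [2.715, 1.566, 0.016]
contact_force: [-3.1, -1.9, 37.6]
finger_gap: 0.243
grip_force: 29.1
```

>>> arm_command --pt "0.15 0 0 0.001 0" --pt "0.15 0 0 0.002 0" --pt "0.15 0 0 0.003 0" --pt "0.15 0 0 0.003 0"

```text
clock: 19.43
tcp_pos: [435.2, -31.6, 38.9]
ee_rot: [2.714, 1.566, 0.018]
contact_force: [-6.9, -0.8, 46.9]
finger_gap: 0.239
grip_force: 33.3
```

>>> arm_command --pt "0.15 0 0 -0.005 0" --pt "0.15 0 0 -0.008 0" --pt "0.15 0 0 -0.008 0" --pt "0.15 0 0 -0.008 0"

```text
clock: 19.77
tcp_pos: [429.6, -31.2, 40.2]
ee_rot: [2.72, 1.57, 0.002]
contact_force: [0.2, -0.3, 8.4]
finger_gap: 0.237
grip_force: 28.8
```

```bash
python3 - <<'E'
from h import *
go(428,-30,43,-0.5236)
im,o=pies("scene",20);print(*o,sep="\n")
im,o=knob("scene",(200,180,310,300),16);print(o)
E
```

```text
delta [ 0.0002 -0.002  -0.0028] turn -0.001 tcp [429.6 -31.2  40.2] rz [ 0.001 -0.    -1.   ] j6 2.02
(array([247.8, 261.1]), 12.6, 338, array([425. , -33.6]))
(array([275.8, 222.6]), 11.1, 109, array([534.2,  47.3]))
(array([204.1, 180. ]), 22.6, 618, array([430.2, 271.4]))
(array([393.5, 147.5]), 22.2, 247, array([965.8, 166.7]))
[(array([248.6, 266. ]), 26)]
```

>>> arm_command --pt "0.15 0 0 -0.002 0" --pt "0.28 0 0 -0.002 0" --pt "0.32 0 0 -0.002 0" --pt "0.36 0 0 -0.002 0" --pt "0.45 0 0 -0.002 0" --pt "0.45 0 0 -0.002 0" --pt "0.45 0 0 -0.002 0"

```text
clock: 20.45
tcp_pos: [428.8, -31.0, 41.6]
ee_rot: [-2.721, -1.57, 0.001]
contact_force: [-0.7, 0.6, -0.5]
finger_gap: 0.449
grip_force: 0.0
```

>>> arm_command --pt "0.5 0 0 -0.02 0" --pt "0.5 -0.01 0 -0.06 0" --pt "0.5 -0.05 0 -0.1 0" --pt "0.5 -0.09 0 -0.12 0" --pt "0.5 -0.12 0 -0.12 0" --pt "0.5 -0.12 0 -0.12 0" --pt "0.5 -0.12 0 -0.12 0"

```text
clock: 21.03
tcp_pos: [368.5, -136.7, 162.7]
ee_rot: [2.723, 1.563, 0.002]
contact_force: [-0.5, 1.8, -0.4]
finger_gap: 0.503
grip_force: 0.0
```

```bash
cat >> h.py <<'E'
def ell(n,box,z=26,lo=(8,80,110),hi=(20,255,255)):
    "ellipse axes (px), angle and centre of the pie masks in a box"
    img=imaging.snapshot(n);u0,v0,u1,v1=box
    m=cv2.inRange(cv2.cvtColor(img[v0:v1,u0:u1],cv2.COLOR_BGR2HSV),lo,hi)
    m=cv2.morphologyEx(m,cv2.MORPH_CLOSE,np.ones((5,5)))
    cs,_=cv2.findContours(m,cv2.RETR_EXTERNAL,cv2.CHAIN_APPROX_NONE)
    for c in cs:
        if cv2.contourArea(c)<60: continue
        e=cv2.fitEllipse(c);M=cv2.moments(c);g=np.array([M["m10"],M["m01"]])/M["m00"]+[u0,v0]
        print(n,"c",g.round(1),"axes",np.round(e[1],1),"ang",round(e[2]),"area",int(M["m00"]),"w",ray(n,g,z)[0][:2].round(1))
E
python3 - <<'E'
from h import *
ell("top",(215,190,340,290));ell("scene",(200,190,320,300))
print(knob("top",(215,190,340,290))[1]); print(knob("scene",(200,190,320,300))[1]); go(428,-30,43,0)
E
```

```text
top c [310.7 262.4] axes [22.5 22.9] ang 177 area 404 w [410.8 -49.6]
top c [254. 257.] axes [22.4 22.7] ang 66 area 397 w [427.1  84.1]
top c [269.5 218.3] axes [21.9 22.2] ang 113 area 380 w [518.5  45.4]
scene c [245.4 271.1] axes [23.2 25.2] ang 102 area 452 w [407.2 -61.7]
scene c [274.1 223.7] axes [19.4 21.4] ang 114 area 191 w [526.4  40.6]
[(array([269.4, 216.5]), 24), (array([253.8, 255.5]), 25), (array([311.7, 261.6]), 21)]
[]
delta [ 0.1195 -0.0007  0.1181] turn -0.523 tcp [ 369.  -134.   161.1] rz [-0.001  0.001 -1.   ] j6 1.74
```

```bash
python3 - <<'E'
from h import *
print(ray("top",(310.7,262.4),23)[0],ray("top",(311.7,261.6),40)[0],ray("scene",(245.4,271.1),17)[0])
# tin rim: bright ring fit
img=imaging.snapshot("top");ell("top",(125,200,215,295),22)
h=cv2.cvtColor(img,cv2.COLOR_BGR2HSV)[195:300,120:222]
m=cv2.inRange(h,(0,0,150),(180,60,255))|cv2.inRange(h,(8,80,110),(20,255,255))
m=cv2.morphologyEx(m,cv2.MORPH_OPEN,np.ones((2,2)))
cs,_=cv2.findContours(m,cv2.RETR_EXTERNAL,cv2.CHAIN_APPROX_NONE);c=max(cs,key=cv2.contourArea)
e=cv2.fitEllipse(cv2.convexHull(c));u=np.array(e[0])+[120,195];print("rim",u,e[1],ray("top",u,34)[0])
for c,a in knob("top",(125,200,215,295))[1]:print(c,a,ray("top",c,40)[0][:2])
go(411,-51,120,-0.5236)
E
```

```text
[410.94325289 -50.0142828   23.        ] [412.29303096 -50.69160484  40.        ] [409.67185226 -55.06567803  17.        ]
top c [177.4 250.8] axes [35.8 64.4] ang 31 area 1290 w [446.7 265.2]
rim [172.20700073 249.44752121] (73.75709533691406, 82.92779541015625) [449.28905116 274.67550664  34.        ]
[191.1 230.7] 31 [491.62202808 229.90483077]
[167.7 245.4] 24 [458.56120644 283.83755546]
[167.9 271.5] 23 [398.45066988 282.34824043]
delta [ 0.0927 -0.005   0.0412] turn 0.002 tcp [ 369.2 -133.9  161.2] rz [-0.001  0.001 -1.   ] j6 1.74
```

>>> arm_command --pt "0.42 0.03 -0.002 0.01 0" --pt "0.42 0.06 -0.004 0.02 0" --pt "0.42 0.085 -0.005 0.035 0" --pt "0.42 0.0925 -0.005 0.041 0" --pt "0.42 0.0925 -0.005 0.041 0" --pt "0.42 0.0925 -0.005 0.041 0" --pt "0.42 0.0925 -0.005 0.041 0" --pt "0.42 0.0925 -0.005 0.041 0"

```text
clock: 22.05
tcp_pos: [410.9, -53.0, 121.5]
ee_rot: [2.721, 1.569, 0.001]
contact_force: [-0.2, -0.5, 0.7]
finger_gap: 0.421
grip_force: 0.0
```

```bash
python3 -c "
from h import *
go(411.3,-50.7,28,-0.5236)"
```

```text
delta [ 0.0022 -0.0009  0.0935] turn -0.001 tcp [410.9 -53.  121.5] rz [ 0.001 -0.    -1.   ] j6 1.97
```

>>> arm_command --pt "0.42 0.002 -0.001 0.025 0" --pt "0.42 0.002 -0.001 0.05 0" --pt "0.42 0.002 -0.001 0.07 0" --pt "0.42 0.002 -0.001 0.083 0" --pt "0.42 0.002 -0.001 0.09 0" --pt "0.42 0.002 -0.001 0.0935 0" --pt "0.42 0.002 -0.001 0.0935 0" --pt "0.42 0.002 -0.001 0.0935 0"

```text
clock: 22.72
tcp_pos: [411.6, -50.4, 28.1]
ee_rot: [2.721, 1.569, 0.002]
contact_force: [0.2, -0.2, 0.6]
finger_gap: 0.418
grip_force: 0.0
```

>>> arm_command --pt "0.15 0 0 0 0" --pt "0.15 0 0 0 0" --pt "0.15 0 0 0 0" --pt "0.15 0 0 0 0" --pt "0.15 0 0 0 0" --force 25

```text
clock: 23.13
tcp_pos: [411.9, -50.3, 28.4]
ee_rot: [2.72, 1.57, 0.002]
contact_force: [0.3, 0.6, 6.1]
finger_gap: 0.241
grip_force: 24.5
```

>>> arm_command --pt "0.15 0 0 -0.005 0" --pt "0.15 0 0 -0.02 0" --pt "0.15 0 0 -0.04 0" --pt "0.15 0 0 -0.065 0" --pt "0.15 0 0 -0.09 0" --pt "0.15 0 0 -0.1 0" --pt "0.15 0 0 -0.1 0" --pt "0.15 0 0 -0.1 0"

```text
clock: 23.8
tcp_pos: [411.2, -50.0, 127.0]
ee_rot: [2.721, 1.57, 0.001]
contact_force: [0.7, 0.3, -1.8]
finger_gap: 0.239
grip_force: 24.6
```

```bash
python3 -c "
from h import *
ell('top',(215,190,340,290));ell('scene',(200,170,320,300))
go(487.5,335,128,-0.5236)"
```

```text
top c [254. 257.] axes [22.4 22.7] ang 64 area 396 w [427.2  84.2]
top c [269.5 218.3] axes [21.9 22.2] ang 113 area 380 w [518.5  45.4]
scene c [239.5 240.1] axes [24.6 43. ] ang 138 area 569 w [430.9  28.2]
scene c [271.7 226.7] axes [19.2 23.1] ang 47 area 337 w [516.9  34. ]
scene c [208.9 178. ] axes [16.9 22. ] ang 42 area 240 w [442.6 266.9]
delta [ 0.372  -0.1256 -0.0022] turn -0.0 tcp [410.2 -49.9 125.8] rz [-0.002  0.    -1.   ] j6 1.97
```

>>> arm_command --pt "0.15 0.012 -0.004 0 0" --pt "0.15 0.036 -0.012 0 0" --pt "0.15 0.066 -0.022 0 0" --pt "0.15 0.1 -0.034 0 0" --pt "0.15 0.136 -0.046 0 0" --pt "0.15 0.172 -0.058 0 0" --pt "0.15 0.208 -0.07 0 0" --pt "0.15 0.244 -0.082 0 0"

```text
clock: 24.57
tcp_pos: [461.2, 203.8, 125.5]
ee_rot: [-2.721, -1.57, 0.004]
contact_force: [1.2, -1.8, -0.7]
finger_gap: 0.245
grip_force: 24.6
```

>>> arm_command --pt "0.15 0.035 -0.012 0 0" --pt "0.15 0.07 -0.024 0 0" --pt "0.15 0.1 -0.034 0 0" --pt "0.15 0.12 -0.04 0 0" --pt "0.15 0.128 -0.0436 0 0" --pt "0.15 0.128 -0.0436 0 0" --pt "0.15 0.128 -0.0436 0 0" --pt "0.15 0.128 -0.0436 0 0"

```text
clock: 25.23
tcp_pos: [487.9, 333.5, 126.6]
ee_rot: [2.721, 1.569, -0.003]
contact_force: [-0.1, 1.0, -1.5]
finger_gap: 0.239
grip_force: 24.6
```

>>> arm_command --pt "0.15 0 0 0.03 0" --pt "0.15 0 0 0.04 0" --pt "0.15 0 0 0.04 0" --pt "0.15 0 0 0.04 0" --pt "0.15 0 0 0.04 0"

```text
clock: 25.65
tcp_pos: [488.7, 334.5, 88.3]
ee_rot: [-2.722, -1.569, -0.001]
contact_force: [0.4, -0.9, -0.0]
finger_gap: 0.241
grip_force: 24.6
```

```bash
python3 -c "
from h import *
go(487.5,335,28,-0.5236)"
```

```text
delta [-0.0002 -0.0013  0.0603] turn -0.001 tcp [488.7 334.5  88.3] rz [ 0.001  0.    -1.   ] j6 2.7
```

>>> arm_command --pt "0.15 0 -0.001 0.01 0" --pt "0.15 0 -0.001 0.02 0" --pt "0.15 0 -0.001 0.03 0" --pt "0.15 0 -0.001 0.037 0" --pt "0.15 0 -0.001 0.04 0" --pt "0.15 0 -0.001 0.04 0"

```text
clock: 26.15
tcp_pos: [486.8, 334.9, 45.9]
ee_rot: [2.721, 1.57, -0.004]
contact_force: [0.3, -0.7, -0.6]
finger_gap: 0.24
grip_force: 24.6
```

>>> arm_command --pt "0.15 0 0 0.005 0" --pt "0.15 0 0 0.01 0" --pt "0.15 0 0 0.014 0" --pt "0.15 0 0 0.017 0" --pt "0.15 0 0 0.019 0" --pt "0.15 0 0 0.019 0"

```text
clock: 26.65
tcp_pos: [487.3, 335.2, 27.8]
ee_rot: [2.721, 1.57, -0.001]
contact_force: [-0.5, 0.0, -0.8]
finger_gap: 0.24
grip_force: 24.6
```

>>> arm_command --pt "0.3 0 0 0 0" --pt "0.42 0 0 0 0" --pt "0.42 0 0 0 0" --pt "0.42 0 0 -0.01 0" --pt "0.42 0 0 -0.03 0" --pt "0.42 0 0 -0.06 0" --pt "0.5 0 0 -0.1 0" --pt "0.7 0 0 -0.14 0"

```text
clock: 27.32
tcp_pos: [486.9, 334.9, 170.1]
ee_rot: [2.721, 1.57, -0.002]
contact_force: [2.0, 1.3, -0.6]
finger_gap: 0.624
grip_force: 0.0
```

>>> arm_command --pt "1 -0.02 0.007 -0.01 0" --pt "1 -0.055 0.02 -0.02 0" --pt "1 -0.092 0.03 -0.03 0" --pt "1 -0.13 0.044 -0.03 0" --pt "1 -0.168 0.057 -0.03 0" --pt "1 -0.205 0.07 -0.03 0" --pt "1 -0.243 0.083 -0.03 0" --pt "1 -0.27 0.092 -0.03 0"

```text
clock: 27.98
tcp_pos: [431.0, 53.1, 199.6]
ee_rot: [2.721, 1.568, 0.002]
contact_force: [1.0, -0.0, -0.3]
finger_gap: 0.996
grip_force: 0.0
```

```bash
python3 - <<'E'
from h import *
go(386.5,-259.5,150,0)
for c,a in knob("top",(125,200,215,295))[1]:print(c,a,ray("top",c,40)[0][:2])
ell("top",(125,200,215,295),22)
img=imaging.snapshot("top");h=cv2.cvtColor(img,cv2.COLOR_BGR2HSV)[240:300,380:440]
m=cv2.inRange(h,(0,0,170),(180,50,255));k,_,st,ce=cv2.connectedComponentsWithStats(m)
for i in range(1,k):
    if st[i,4]>60:
        g=st[i,:2]+st[i,2:4]/2-.5+[380,240];print("white",st[i],g,ray("top",g,109)[0][:2])
E
```

```text
delta [-0.2929  0.1181  0.0497] turn -0.525 tcp [431.   53.1 199.6] rz [ 0.002 -0.    -1.   ] j6 2.22
[145.8 233.6] 28 [487.39768711 335.13935951]
[167.8 245.6] 25 [458.0900759  283.59826715]
[168.  271.3] 25 [398.90033944 282.12704199]
top c [167.1 248.6] axes [53.4 64. ] ang 175 area 1541 w [452.4 289.5]
white [  6  16  39  29 664] [405. 270.] [ 386.95385833 -245.66149038]
```

>>> arm_command --pt "1 -0.036 0.0145 0 -0.06" --pt "1 -0.073 0.03 0 -0.13" --pt "1 -0.11 0.044 0 -0.2" --pt "1 -0.147 0.059 0 -0.27" --pt "1 -0.184 0.074 0 -0.34" --pt "1 -0.22 0.089 0 -0.41" --pt "1 -0.256 0.103 0 -0.48" --pt "1 -0.28 0.113 0 -0.525"

```text
clock: 28.8
tcp_pos: [390.1, -245.6, 198.9]
ee_rot: [2.216, 2.225, 0.0]
contact_force: [0.6, 0.0, -0.7]
finger_gap: 0.999
grip_force: 0.0
```

>>> arm_command --pt "1 0 0 0 0" --pt "1 0 0 0 0" --pt "1 0 0 0.02 0" --pt "1 0 0 0.03 0" --pt "1 0 0 0.03 0" --pt "1 0 0 0.03 0" --pt "1 0 0 0.03 0"

```text
clock: 29.38
tcp_pos: [390.3, -242.7, 168.9]
ee_rot: [2.219, 2.224, 0.0]
contact_force: [-0.2, 0.3, -0.1]
finger_gap: 1.003
grip_force: 0.0
```

```bash
python3 - <<'E'
from h import *
go(386.5,-259.5,98.5,0)
E
```

```text
delta [-0.0168 -0.0038  0.0704] turn 0.002 tcp [ 390.3 -242.7  168.9] rz [ 0. -0. -1.] j6 1.01
```

>>> arm_command --pt "1 -0.017 -0.004 0 0" --pt "1 -0.017 -0.004 0 0" --pt "1 -0.017 -0.004 0.02 0" --pt "1 -0.017 -0.004 0.04 0" --pt "1 -0.017 -0.004 0.055 0" --pt "1 -0.017 -0.004 0.065 0" --pt "1 -0.017 -0.004 0.07 0" --pt "1 -0.017 -0.004 0.07 0"

```text
clock: 30.05
tcp_pos: [385.6, -260.0, 97.8]
ee_rot: [-2.219, -2.222, 0.0]
contact_force: [0.2, -0.3, -0.3]
finger_gap: 1.0
grip_force: 0.0
```

>>> arm_command --pt "0.8 0 0 0 0" --pt "0.5 0 0 0 0" --pt "0.5 0 0 0 0" --pt "0.5 0 0 0 0" --pt "0.5 0 0 0 0" --pt "0.5 0 0 0 0" --force 25

```text
clock: 30.55
tcp_pos: [386.5, -260.8, 99.6]
ee_rot: [2.219, 2.221, 0.001]
contact_force: [-1.3, 1.4, 6.3]
finger_gap: 0.673
grip_force: 25.9
```

```bash
python3 - <<'E'
from h import *
go(386.5,-259.5,98.5,0)
E
```

```text
delta [0.0013 0.     0.0011] turn 0.001 tcp [ 386.5 -260.8   99.6] rz [ 0.002 -0.001 -1.   ] j6 0.98
```

>>> arm_command --pt "0.5 0 0 -0.005 0" --pt "0.5 0 0 -0.02 0" --pt "0.5 0 0 -0.04 0" --pt "0.5 0 0 -0.06 0" --pt "0.5 0.015 0.003 -0.06 0" --pt "0.5 0.045 0.008 -0.06 0" --pt "0.5 0.08 0.015 -0.06 0" --pt "0.5 0.12 0.022 -0.06 0"

```text
clock: 31.22
tcp_pos: [407.9, -140.0, 158.8]
ee_rot: [2.223, 2.219, 0.001]
contact_force: [-0.5, 0.0, -1.1]
finger_gap: 0.667
grip_force: 26.9
```

>>> arm_command --pt "0.5 0.036 0.007 0 0" --pt "0.5 0.07 0.013 0 0" --pt "0.5 0.095 0.018 0 0" --pt "0.5 0.11 0.02 0.01 0" --pt "0.5 0.11 0.02 0.03 0" --pt "0.5 0.11 0.02 0.06 0" --pt "0.5 0.11 0.02 0.08 0" --pt "0.5 0.11 0.02 0.09 0"

```text
clock: 31.88
tcp_pos: [426.2, -30.0, 66.2]
ee_rot: [-2.218, -2.221, 0.003]
contact_force: [-1.1, 0.1, 0.1]
finger_gap: 0.673
grip_force: 26.9
```

>>> arm_command --pt "0.5 0 0 0 0" --pt "0.5 0 0 0 0" --pt "0.5 0 0 0 0"

```text
clock: 32.13
tcp_pos: [428.6, -30.6, 69.7]
ee_rot: [2.22, 2.221, 0.002]
contact_force: [-0.2, -0.2, 0.6]
finger_gap: 0.669
grip_force: 26.9
```

```bash
python3 - <<'E'
from h import *
go(428,-30,-1,0)
E
```

```text
delta [ 0.0006 -0.0008  0.0707] turn 0.001 tcp [428.6 -30.6  69.7] rz [ 0.002 -0.    -1.   ] j6 1.5
```

>>> arm_command --pt "0.5 0 0 0.02 0" --pt "0.5 0 0 0.04 0" --pt "0.5 0 0 0.055 0" --pt "0.5 0 0 0.063 0" --pt "0.5 0 0 0.067 0" --pt "0.5 0 0 0.07 0" --pt "0.5 0 0 0.07 0" --pt "0.5 0 0 0.07 0"

```text
clock: 32.8
tcp_pos: [428.4, -30.4, -0.8]
ee_rot: [2.22, 2.222, 0.001]
contact_force: [0.7, -0.5, 0.4]
finger_gap: 0.668
grip_force: 26.9
```

>>> arm_command --pt "0.75 0 0 0 0" --pt "0.9 0 0 0 0" --pt "0.9 0 0 0 0" --pt "0.95 0 0 0 0" --pt "1 0 0 -0.01 0" --pt "1 0 0 -0.04 0" --pt "1 0 0 -0.08 0" --pt "1 0 0 -0.12 0"

```text
clock: 33.47
tcp_pos: [426.4, -30.3, 119.8]
ee_rot: [-2.219, -2.221, 0.002]
contact_force: [2.0, -0.3, 0.3]
finger_gap: 0.996
grip_force: 0.0
```

```bash
python3 - <<'E'
from h import *
go(427.3,84.5,120,0)
E
```

```text
delta [ 0.1148  0.001  -0.0002] turn 0.001 tcp [426.4 -30.3 119.8] rz [-0.002  0.    -1.   ] j6 1.5
```

```bash
python3 - <<'E'
from h import *
ell("top",(215,190,340,290),30)
for c,a in knob("top",(215,190,340,290))[1]:print(c,a,ray("top",c,47)[0][:2])
E
```

```text
top c [254. 257.] axes [22.4 22.7] ang 66 area 397 w [427.  84.]
top c [269.5 218.3] axes [21.9 22.2] ang 123 area 381 w [518.1  45.5]
[269.4 216.5] 25 [519.91813867  45.56489434]
[254.  255.6] 23 [429.39791213  83.30587576]
```

>>> arm_command --pt "1 0.03 0 0 0" --pt "1 0.06 0 0 0" --pt "1 0.09 0 0 0" --pt "1 0.11 0 0 0" --pt "1 0.115 0.001 0 0" --pt "1 0.115 0.001 0 0" --pt "1 0.115 0.001 0 0" --pt "1 0.115 0.001 0 0"

```text
clock: 34.23
tcp_pos: [428.4, 83.8, 118.3]
ee_rot: [2.221, 2.222, -0.001]
contact_force: [-0.8, 0.1, 0.2]
finger_gap: 1.002
grip_force: 0.0
```

```bash
python3 - <<'E'
from h import *
go(427.3,84,8,0)
# bare base look from the top
img=imaging.snapshot("top");h=cv2.cvtColor(img,cv2.COLOR_BGR2HSV)[190:290,215:340]
m=cv2.inRange(h,(0,0,150),(180,60,255));k,_,st,ce=cv2.connectedComponentsWithStats(m)
for i in range(1,k):
    if st[i,4]>60: print("white",st[i],ce[i]+[215,190],ray("top",ce[i]+[215,190],7)[0][:2])
ell("scene",(200,190,320,300))
E
```

```text
delta [ 0.0003 -0.0011  0.1103] turn 0.0 tcp [428.4  83.8 118.3] rz [-0. -0. -1.] j6 1.76
white [ 75  54  24  25 463] [301.52699784 255.81641469] [427.724247   -30.03942783]
scene c [229.5 225.2] axes [17.1 23.4] ang 84 area 312 w [427.8  83. ]
scene c [270.7 226. ] axes [21.4 22.8] ang 86 area 380 w [515.9  37.2]
```

The base lies flat on the sheet at (428,−30), seen as a round 24×25 px disc. Now the second tin.

>>> arm_command --pt "1 0 -0.001 0.03 0" --pt "1 0 -0.001 0.06 0" --pt "1 0 -0.001 0.085 0" --pt "1 0 -0.001 0.1 0" --pt "1 0 -0.001 0.107 0" --pt "1 0 -0.001 0.11 0" --pt "1 0 -0.001 0.11 0" --pt "1 0 -0.001 0.11 0" --force 40

```text
clock: 35.0
tcp_pos: [428.3, 84.5, 9.2]
ee_rot: [2.22, 2.221, 0.002]
contact_force: [-0.9, -0.2, -0.5]
finger_gap: 1.001
grip_force: 0.0
```

>>> arm_command --pt "0.7 0 0 0 0" --pt "0.7 0 0 0 0" --pt "0.7 0 0 0 0" --pt "0.7 0 0 0 0" --pt "0.7 0 0 0 0" --pt "0.7 0 0 0 0" --force 40

```text
clock: 35.5
tcp_pos: [428.3, 84.8, 9.9]
ee_rot: [2.219, 2.222, 0.003]
contact_force: [-2.5, -1.0, 7.9]
finger_gap: 0.765
grip_force: 43.1
```

```bash
python3 - <<'E'
from h import *
go(387,-260.5,165,0)
E
```

```text
delta [-0.3452 -0.0414 -0.1552] turn 0.001 tcp [428.3  84.8   9.9] rz [ 0.002  0.    -1.   ] j6 1.76
```

>>> arm_command --pt "0.7 0 0 -0.01 0" --pt "0.7 0 0 -0.03 0" --pt "0.7 0 0 -0.06 0" --pt "0.7 0 0 -0.09 0" --pt "0.7 0 0 -0.12 0" --pt "0.7 0 0 -0.145 0" --pt "0.7 0 0 -0.155 0" --pt "0.7 0 0 -0.155 0"

```text
clock: 36.17
tcp_pos: [429.1, 85.0, 166.2]
ee_rot: [2.218, 2.221, 0.007]
contact_force: [0.7, 0.0, -1.3]
finger_gap: 0.77
grip_force: 45.6
```

>>> arm_command --pt "0.7 -0.015 -0.002 0 0" --pt "0.7 -0.045 -0.005 0 0" --pt "0.7 -0.08 -0.009 0 0" --pt "0.7 -0.115 -0.013 0 0" --pt "0.7 -0.15 -0.018 0 0" --pt "0.7 -0.185 -0.022 0 0" --pt "0.7 -0.22 -0.026 0 0" --pt "0.7 -0.255 -0.03 0 0"

```text
clock: 36.83
tcp_pos: [396.3, -171.6, 161.5]
ee_rot: [-2.219, -2.221, 0.001]
contact_force: [2.0, 0.0, -1.9]
finger_gap: 0.764
grip_force: 45.6
```

>>> arm_command --pt "0.7 -0.03 -0.004 0 0" --pt "0.7 -0.06 -0.007 0 0" --pt "0.7 -0.08 -0.01 0 0" --pt "0.7 -0.09 -0.011 0 0" --pt "0.7 -0.09 -0.011 0 0" --pt "0.7 -0.09 -0.011 0 0" --pt "0.7 -0.09 -0.011 0.015 0" --pt "0.7 -0.09 -0.011 0.025 0"

```text
clock: 37.5
tcp_pos: [387.0, -259.1, 137.4]
ee_rot: [-2.218, -2.224, -0.001]
contact_force: [-0.3, -0.2, -2.0]
finger_gap: 0.765
grip_force: 45.5
```

>>> arm_command --pt "0.7 0 0 0.005 0" --pt "0.7 0 0 0.01 0" --pt "0.7 0 0 0.01 0" --pt "0.7 0 0 0.01 0"

```text
clock: 37.83
tcp_pos: [386.9, -260.0, 128.3]
ee_rot: [-2.219, -2.223, 0.0]
contact_force: [-0.0, -0.4, -1.5]
finger_gap: 0.768
grip_force: 45.5
```

```bash
python3 - <<'E'
from h import *
go(386.8,-260.5,103,0)
img=imaging.snapshot("scene")
# jar lid / label columns just below the held ring, white ring extents
h=cv2.cvtColor(img,cv2.COLOR_BGR2HSV)
ell("scene",(230,270,330,350),146)
E
```

```text
delta [-0.0005 -0.0001  0.0253] turn 0.002 tcp [ 386.9 -260.   128.3] rz [-0.  0. -1.] j6 0.98
scene c [277.4 315.7] axes [27.3 30.6] ang 59 area 644 w [ 387.3 -265.2]
```

>>> arm_command --pt "0.7 -0.0005 0 0.006 0" --pt "0.7 -0.0005 0 0.012 0" --pt "0.7 -0.0005 0 0.016 0" --pt "0.7 -0.0005 0 0.02 0" --pt "0.7 -0.0005 0 0.024 0" --pt "0.7 -0.0005 0 0.027 0" --pt "0.7 -0.0005 0 0.027 0"

```text
clock: 38.52
tcp_pos: [386.6, -260.8, 100.6]
ee_rot: [-2.22, -2.222, 0.0]
contact_force: [-0.7, 0.5, -1.7]
finger_gap: 0.765
grip_force: 45.7
```

>>> arm_command --pt "0.7 0 0 0.004 0" --pt "0.7 0 0 0.008 0" --pt "0.7 0 0 0.012 0" --pt "0.7 0 0 0.016 0" --pt "0.7 0 0 0.02 0" --pt "0.7 0 0 0.021 0" --pt "0.7 0 0 0.021 0"

```text
clock: 39.1
tcp_pos: [386.6, -260.7, 79.8]
ee_rot: [-2.22, -2.222, 0.0]
contact_force: [-0.0, 0.0, -0.1]
finger_gap: 0.77
grip_force: 45.7
```

>>> arm_command --pt "0.85 0 0 0 0" --pt "0.95 0 0 0 0" --pt "1 0 0 0 0" --pt "1 0 0 0 0" --pt "1 0 0 0 0"

```text
clock: 39.52
tcp_pos: [387.0, -261.0, 80.5]
ee_rot: [2.22, 2.222, 0.0]
contact_force: [-0.7, 0.1, 0.9]
finger_gap: 0.998
grip_force: 0.0
```

>>> arm_command --pt "1 0 0 -0.005 0" --pt "1 0 0 -0.015 0" --pt "1 0 0 -0.03 0" --pt "1 0 0 -0.05 0" --pt "1 0 0 -0.075 0" --pt "1 0 0 -0.09 0" --pt "1 0 0 -0.1 0" --pt "1 0 0 -0.1 0"

```text
clock: 40.18
tcp_pos: [387.9, -261.6, 183.1]
ee_rot: [2.217, 2.22, 0.001]
contact_force: [-0.1, -0.6, 0.4]
finger_gap: 0.998
grip_force: 0.0
```

```bash
python3 - <<'E'
from h import *
ell("top",(380,240,450,300),130);ell("scene",(230,270,330,360),129)
for n,b,z in(("top",(380,240,450,300),147),("scene",(230,270,330,360),145)):
    for c,a in knob(n,b)[1]:print(n,c,a,ray(n,c,z)[0][:2])
go(386.7,-260,133,0)
a=imaging.snapshot("scene")[260:380,210:350];cv2.imwrite("pics/s11.png",cv2.resize(a,None,fx=4,fy=4))
E
```

```text
top c [413.8 270.2] axes [25.  27.4] ang 125 area 531 w [ 386.  -257.5]
scene c [276.  322.3] axes [31.  31.7] ang 170 area 769 w [ 384.1 -266.5]
top [417.5 269.6] 44 [ 387.0245551  -259.25321102]
delta [0.0005 0.0004 0.0462] turn 0.001 tcp [ 386.4 -260.6  179.2] rz [-0.001  0.001 -1.   ] j6 0.98
```

Pie 2 stands on the jar exactly where pie 1 did (same pixel centre and area), so the ring has dropped. Take the pie by its knob.

>>> arm_command --pt "0.5 0.0005 0.0004 0 0" --pt "0.5 0.0005 0.0004 0.01 0" --pt "0.5 0.0005 0.0004 0.025 0" --pt "0.5 0.0005 0.0004 0.038 0" --pt "0.5 0.0005 0.0004 0.046 0" --pt "0.5 0.0005 0.0004 0.046 0"

```text
clock: 40.93
tcp_pos: [386.0, -259.5, 131.7]
ee_rot: [-2.217, -2.22, 0.001]
contact_force: [-0.2, 0.7, -0.4]
finger_gap: 0.503
grip_force: 0.0
```

>>> arm_command --pt "0.15 0 0 0 0" --pt "0.15 0 0 0 0" --pt "0.15 0 0 0 0" --pt "0.15 0 0 0 0" --pt "0.15 0 0 0 0" --pt "0.15 0 0 0 0" --force 25

```text
clock: 41.43
tcp_pos: [387.4, -260.5, 134.7]
ee_rot: [2.22, 2.222, 0.0]
contact_force: [0.4, -0.6, 0.1]
finger_gap: 0.243
grip_force: 24.5
```

>>> arm_command --pt "0.15 0 0 -0.005 0" --pt "0.15 0 0 -0.015 0" --pt "0.15 0 0 -0.03 0" --pt "0.15 0 0 -0.05 0" --pt "0.15 0 0 -0.07 0" --pt "0.15 0 0 -0.08 0" --pt "0.15 0 0 -0.08 0"

```text
clock: 42.02
tcp_pos: [388.4, -261.2, 217.3]
ee_rot: [2.217, 2.219, 0.001]
contact_force: [1.2, -0.3, 0.4]
finger_gap: 0.243
grip_force: 24.5
```

```bash
python3 - <<'E'
from h import *
go(427.2,335.2,130,0.5236)
E
```

```text
delta [0.5966 0.0391 0.0858] turn -0.523 tcp [ 388.4 -261.2  217.3] rz [ 0.004 -0.003 -1.   ] j6 0.98
```

>>> arm_command --pt "0.15 0.012 0.001 0 -0.03" --pt "0.15 0.036 0.002 0 -0.09" --pt "0.15 0.07 0.004 0 -0.16" --pt "0.15 0.105 0.007 0 -0.23" --pt "0.15 0.14 0.009 0 -0.3" --pt "0.15 0.175 0.011 0 -0.38" --pt "0.15 0.21 0.014 0 -0.45" --pt "0.15 0.245 0.016 0 -0.523"

```text
clock: 42.68
tcp_pos: [401.9, -13.3, 213.1]
ee_rot: [-1.563, -2.723, 0.001]
contact_force: [0.4, -0.8, -0.8]
finger_gap: 0.244
grip_force: 24.5
```

```bash
python3 - <<'E'
from h import *
go(427.2,335.2,130,0.5236)
E
```

```text
delta [0.2881 0.1977 0.0832] turn 0.005 tcp [401.9 -13.3 213.1] rz [-0.002  0.    -1.   ] j6 1.01
```

>>> arm_command --pt "0.15 0.028 0.019 0.005 0" --pt "0.15 0.057 0.039 0.012 0" --pt "0.15 0.086 0.059 0.02 0" --pt "0.15 0.115 0.079 0.03 0" --pt "0.15 0.144 0.099 0.04 0" --pt "0.15 0.173 0.119 0.05 0" --pt "0.15 0.202 0.139 0.06 0" --pt "0.15 0.231 0.159 0.07 0"

```text
clock: 43.35
tcp_pos: [423.5, 265.9, 142.5]
ee_rot: [-1.567, -2.721, 0.003]
contact_force: [1.4, 0.9, -1.1]
finger_gap: 0.241
grip_force: 24.5
```

>>> arm_command --pt "0.15 0.026 0.018 0.005 0" --pt "0.15 0.044 0.03 0.013 0" --pt "0.15 0.054 0.037 0.013 0" --pt "0.15 0.057 0.039 0.013 0" --pt "0.15 0.057 0.039 0.013 0" --pt "0.15 0.057 0.039 0.02 0" --pt "0.15 0.057 0.039 0.04 0" --pt "0.15 0.057 0.039 0.05 0"

```text
clock: 44.02
tcp_pos: [430.1, 331.4, 93.1]
ee_rot: [1.572, 2.72, -0.001]
contact_force: [-0.2, 0.3, -0.6]
finger_gap: 0.244
grip_force: 24.6
```

>>> arm_command --pt "0.15 0 0 0 0" --pt "0.15 0 0 0 0" --pt "0.15 0 0 0 0" --pt "0.15 0 0 0 0"

```text
clock: 44.35
tcp_pos: [430.9, 333.0, 95.3]
ee_rot: [1.571, 2.72, 0.002]
contact_force: [0.6, 0.3, -1.3]
finger_gap: 0.241
grip_force: 24.6
```

```bash
python3 - <<'E'
from h import *
go(427.2,335.2,48,0.5236)
E
```

```text
delta [ 0.0037 -0.0022  0.0473] turn -0.0 tcp [430.9 333.   95.3] rz [ 0.001  0.001 -1.   ] j6 1.71
```

>>> arm_command --pt "0.15 0.0037 -0.0022 0 0" --pt "0.15 0.0037 -0.0022 0 0" --pt "0.15 0.0037 -0.0022 0.012 0" --pt "0.15 0.0037 -0.0022 0.024 0" --pt "0.15 0.0037 -0.0022 0.036 0" --pt "0.15 0.0037 -0.0022 0.044 0" --pt "0.15 0.0037 -0.0022 0.047 0" --pt "0.15 0.0037 -0.0022 0.047 0"

```text
clock: 45.02
tcp_pos: [426.2, 335.0, 46.7]
ee_rot: [-1.57, -2.721, 0.002]
contact_force: [-0.5, -0.9, -0.7]
finger_gap: 0.244
grip_force: 24.6
```

>>> arm_command --pt "0.15 0 0 0.005 0" --pt "0.15 0 0 0.01 0" --pt "0.15 0 0 0.014 0" --pt "0.15 0 0 0.017 0" --pt "0.15 0 0 0.019 0" --pt "0.15 0 0 0.019 0"

```text
clock: 45.52
tcp_pos: [426.4, 335.0, 27.9]
ee_rot: [-1.57, -2.721, 0.001]
contact_force: [0.1, -0.1, -1.0]
finger_gap: 0.246
grip_force: 24.6
```

>>> arm_command --pt "0.3 0 0 0 0" --pt "0.42 0 0 0 0" --pt "0.42 0 0 0 0" --pt "0.42 0 0 -0.01 0" --pt "0.42 0 0 -0.03 0" --pt "0.42 0 0 -0.06 0" --pt "0.5 0 0 -0.1 0" --pt "0.7 0 0 -0.14 0"

```text
clock: 46.18
tcp_pos: [425.9, 334.6, 170.1]
ee_rot: [-1.57, -2.721, 0.002]
contact_force: [0.8, 0.7, 0.7]
finger_gap: 0.632
grip_force: 0.0
```

>>> arm_command --pt "1 -0.025 -0.017 -0.01 0" --pt "1 -0.055 -0.037 -0.02 0" --pt "1 -0.086 -0.057 -0.03 0" --pt "1 -0.117 -0.078 -0.03 0" --pt "1 -0.148 -0.099 -0.03 0" --pt "1 -0.179 -0.12 -0.03 0" --pt "1 -0.21 -0.14 -0.03 0" --pt "1 -0.235 -0.157 -0.03 0"

```text
clock: 46.85
tcp_pos: [407.7, 51.0, 199.5]
ee_rot: [1.57, 2.719, 0.001]
contact_force: [-0.2, -0.4, -0.1]
finger_gap: 1.004
grip_force: 0.0
```

```bash
python3 - <<'E'
from h import *
go(386.5,-260.3,150,0)
for c,a in knob("top",(125,200,215,295))[1]:print(c,a,ray("top",c,40)[0][:2])
E
```

```text
delta [-0.259  -0.1741  0.0495] turn 0.524 tcp [407.7  51.  199.5] rz [ 0.002 -0.    -1.   ] j6 1.17
[190.4 230.7] 23 [491.66209626 231.5381278 ]
[145.8 233.6] 28 [487.39768711 335.13935951]
[167.9 245.5] 24 [458.31680519 283.3709342 ]
[144.7 259.5] 26 [427.33009594 336.11351466]
[167.9 271.5] 23 [398.45066988 282.34824043]
```

All pies so far sit well in the tin. Next, the base from the jar.

>>> arm_command --pt "1 -0.032 -0.021 0 0.07" --pt "1 -0.064 -0.043 0 0.14" --pt "1 -0.096 -0.064 0 0.21" --pt "1 -0.128 -0.086 0 0.28" --pt "1 -0.16 -0.108 0 0.35" --pt "1 -0.192 -0.129 0 0.42" --pt "1 -0.224 -0.151 0 0.49" --pt "1 -0.25 -0.168 0 0.524"

```text
clock: 47.57
tcp_pos: [387.3, -250.0, 199.4]
ee_rot: [2.225, 2.215, 0.0]
contact_force: [-0.1, -0.5, -0.1]
finger_gap: 0.996
grip_force: 0.0
```

>>> arm_command --pt "1 0 0 0 0" --pt "1 0 0 0 0" --pt "1 0 0 0.02 0" --pt "1 0 0 0.03 0" --pt "1 0 0 0.03 0" --pt "1 0 0 0.03 0" --pt "1 0 0 0.03 0"

```text
clock: 48.15
tcp_pos: [388.1, -246.8, 169.0]
ee_rot: [2.22, 2.223, 0.0]
contact_force: [0.4, -0.4, -0.3]
finger_gap: 0.999
grip_force: 0.0
```

```bash
python3 - <<'E'
from h import *
go(386.5,-260.3,98.5,0)
E
```

```text
delta [-0.0135 -0.0017  0.0705] turn 0.001 tcp [ 388.1 -246.8  169. ] rz [ 0. -0. -1.] j6 1.0
```

>>> arm_command --pt "1 -0.0135 -0.002 0 0" --pt "1 -0.0135 -0.002 0 0" --pt "1 -0.0135 -0.002 0.02 0" --pt "1 -0.0135 -0.002 0.04 0" --pt "1 -0.0135 -0.002 0.055 0" --pt "1 -0.0135 -0.002 0.065 0" --pt "1 -0.0135 -0.002 0.07 0" --pt "1 -0.0135 -0.002 0.07 0"

```text
clock: 48.82
tcp_pos: [385.6, -260.4, 97.8]
ee_rot: [-2.22, -2.221, 0.0]
contact_force: [-0.7, 1.2, 0.3]
finger_gap: 0.996
grip_force: 0.0
```

>>> arm_command --pt "0.8 0 0 0 0" --pt "0.5 0 0 0 0" --pt "0.5 0 0 0 0" --pt "0.5 0 0 0 0" --pt "0.5 0 0 0 0" --pt "0.5 0 0 0 0" --force 25

```text
clock: 49.32
tcp_pos: [386.4, -261.3, 99.7]
ee_rot: [2.22, 2.22, 0.001]
contact_force: [-1.5, 0.6, 6.6]
finger_gap: 0.667
grip_force: 26.0
```

>>> arm_command --pt "0.5 0 0 -0.005 0" --pt "0.5 0 0 -0.02 0" --pt "0.5 0 0 -0.04 0" --pt "0.5 0 0 -0.06 0" --pt "0.5 0.015 0.002 -0.06 0" --pt "0.5 0.045 0.005 -0.06 0" --pt "0.5 0.08 0.009 -0.06 0" --pt "0.5 0.115 0.013 -0.06 0"

```text
clock: 49.98
tcp_pos: [398.9, -145.2, 158.8]
ee_rot: [2.223, 2.219, 0.001]
contact_force: [0.3, 0.2, -0.3]
finger_gap: 0.665
grip_force: 26.9
```

>>> arm_command --pt "0.5 0.035 0.004 0 0" --pt "0.5 0.07 0.008 0 0" --pt "0.5 0.105 0.012 0 0" --pt "0.5 0.14 0.016 0 0" --pt "0.5 0.175 0.02 0 0" --pt "0.5 0.205 0.024 0 0" --pt "0.5 0.225 0.027 0 0" --pt "0.5 0.23 0.028 0 0"

```text
clock: 50.65
tcp_pos: [427.2, 86.8, 158.7]
ee_rot: [-2.217, -2.225, -0.002]
contact_force: [0.1, 0.2, -1.2]
finger_gap: 0.672
grip_force: 26.9
```

>>> arm_command --pt "0.5 0 0 0.03 0" --pt "0.5 0 0 0.06 0" --pt "0.5 0 0 0.08 0" --pt "0.5 0 0 0.09 0" --pt "0.5 0 0 0.09 0" --pt "0.5 0 0 0.09 0"

```text
clock: 51.15
tcp_pos: [427.0, 83.6, 68.8]
ee_rot: [-2.222, -2.221, 0.001]
contact_force: [0.4, -0.7, 0.9]
finger_gap: 0.668
grip_force: 26.9
```

```bash
python3 - <<'E'
from h import *
go(428,84,-1,0)
E
```

```text
delta [0.0004 0.0011 0.0698] turn -0.001 tcp [427.   83.6  68.8] rz [-0. -0. -1.] j6 1.77
```

>>> arm_command --pt "0.5 0 0.001 0.02 0" --pt "0.5 0 0.001 0.04 0" --pt "0.5 0 0.001 0.055 0" --pt "0.5 0 0.001 0.063 0" --pt "0.5 0 0.001 0.067 0" --pt "0.5 0 0.001 0.07 0" --pt "0.5 0 0.001 0.07 0" --pt "0.5 0 0.001 0.07 0"

```text
clock: 51.82
tcp_pos: [428.6, 84.2, -0.7]
ee_rot: [2.221, 2.221, 0.002]
contact_force: [-0.5, -0.3, 1.0]
finger_gap: 0.668
grip_force: 26.9
```

>>> arm_command --pt "0.75 0 0 0 0" --pt "0.9 0 0 0 0" --pt "0.9 0 0 0 0" --pt "0.95 0 0 0 0" --pt "1 0 0 -0.01 0" --pt "1 0 0 -0.04 0" --pt "1 0 0 -0.08 0" --pt "1 0 0 -0.12 0"

```text
clock: 52.48
tcp_pos: [426.7, 83.9, 119.8]
ee_rot: [-2.221, -2.221, 0.003]
contact_force: [1.8, -0.3, -0.5]
finger_gap: 0.996
grip_force: 0.0
```

>>> arm_command --pt "0.8 -0.01 0.02 0 -0.1" --pt "0.7 -0.02 0.04 0 -0.22" --pt "0.6 -0.03 0.065 0 -0.34" --pt "0.42 -0.038 0.09 0 -0.46" --pt "0.42 -0.038 0.092 0 -0.58" --pt "0.42 -0.038 0.092 0 -0.7" --pt "0.42 -0.038 0.092 0 -0.82" --pt "0.42 -0.038 0.092 0 -0.94"

```text
clock: 53.15
tcp_pos: [520.0, 45.9, 118.9]
ee_rot: [-0.966, -2.989, -0.0]
contact_force: [0.1, -0.4, -0.1]
finger_gap: 0.42
grip_force: 0.0
```

>>> arm_command --pt "0.42 0 0 0 -0.12" --pt "0.42 0 0 0 -0.24" --pt "0.42 0 0 0 -0.36" --pt "0.42 0 0 0 -0.48" --pt "0.42 0 0 0 -0.6" --pt "0.42 0 0 0 -0.63" --pt "0.42 0 0 0 -0.63" --pt "0.42 0 0 0 -0.63"

```text
clock: 53.82
tcp_pos: [519.9, 46.1, 118.9]
ee_rot: [0.003, 3.141, 0.0]
contact_force: [0.4, 0.9, -0.4]
finger_gap: 0.417
grip_force: 0.0
```

```bash
python3 - <<'E'
from h import *
go(519.5,45.5,33,1.5708)
img=imaging.snapshot("top");h=cv2.cvtColor(img,cv2.COLOR_BGR2HSV)[190:290,215:340]
m=cv2.inRange(h,(0,0,150),(180,60,255));k,_,st,ce=cv2.connectedComponentsWithStats(m)
for i in range(1,k):
    if st[i,4]>60: print("white",st[i],ray("top",ce[i]+[215,190],7)[0][:2])
ell("scene",(200,190,320,300),26)
E
```

```text
delta [ 0.0004 -0.0006  0.0859] turn -0.002 tcp [519.9  46.1 118.9] rz [ 0.  0. -1.] j6 0.09
scene c [270.8 226. ] axes [21.4 22.9] ang 87 area 382 w [516.  37.]
```

>>> arm_command --pt "0.42 0 0 0.03 0" --pt "0.42 0 0 0.055 0" --pt "0.42 0 0 0.07 0" --pt "0.42 0 0 0.08 0" --pt "0.42 0 0 0.086 0" --pt "0.42 0 0 0.086 0" --pt "0.42 0 0 0.086 0"

```text
clock: 54.5
tcp_pos: [520.2, 46.1, 32.9]
ee_rot: [0.002, 3.141, 0.0]
contact_force: [-0.6, 0.4, 0.6]
finger_gap: 0.42
grip_force: 0.0
```

>>> arm_command --pt "0.15 0 0 0 0" --pt "0.15 0 0 0 0" --pt "0.15 0 0 0 0" --pt "0.15 0 0 0 0" --pt "0.15 0 0 0 0" --force 25

```text
clock: 54.92
tcp_pos: [520.8, 46.1, 33.6]
ee_rot: [0.001, 3.139, 0.0]
contact_force: [-1.1, -0.7, 7.2]
finger_gap: 0.236
grip_force: 24.7
```

>>> arm_command --pt "0.15 0 0 -0.005 0" --pt "0.15 0 0 -0.015 0" --pt "0.15 0 0 -0.035 0" --pt "0.15 0 0 -0.06 0" --pt "0.15 0 0 -0.085 0" --pt "0.15 0 0 -0.1 0" --pt "0.15 0 0 -0.1 0" --pt "0.15 0 0 -0.1 0"

```text
clock: 55.58
tcp_pos: [520.4, 46.2, 133.3]
ee_rot: [0.001, 3.14, 0.0]
contact_force: [0.5, -0.1, -0.7]
finger_gap: 0.243
grip_force: 24.5
```

```bash
python3 - <<'E'
from h import *
go(518,283,130,1.5708)
E
```

```text
delta [0.0026 0.2368 0.0034] turn -0.001 tcp [520.4  46.2 133.3] rz [ 0.002  0.    -1.   ] j6 0.09
```

>>> arm_command --pt "0.15 0.01 0.01 0 0" --pt "0.15 0.022 0.032 0 0" --pt "0.15 0.03 0.062 0 0" --pt "0.15 0.03 0.096 0 0" --pt "0.15 0.03 0.13 0 0" --pt "0.15 0.025 0.165 0 0" --pt "0.15 0.015 0.198 0 0" --pt "0.15 0.005 0.225 0 0"

```text
clock: 56.25
tcp_pos: [513.2, 273.4, 130.7]
ee_rot: [0.001, -3.139, 0.001]
contact_force: [-0.3, 0.2, 0.2]
finger_gap: 0.243
grip_force: 24.6
```

>>> arm_command --pt "0.15 -0.002 0.01 0 0" --pt "0.15 -0.002 0.012 0 0" --pt "0.15 -0.002 0.012 0.01 0" --pt "0.15 -0.002 0.012 0.03 0" --pt "0.15 -0.002 0.012 0.04 0" --pt "0.15 -0.002 0.012 0.04 0" --pt "0.15 -0.002 0.012 0.04 0"

```text
clock: 56.83
tcp_pos: [516.1, 281.6, 91.4]
ee_rot: [-0.003, -3.139, 0.002]
contact_force: [0.8, 0.2, -0.7]
finger_gap: 0.237
grip_force: 24.6
```

```bash
python3 - <<'E'
from h import *
go(517.7,283,48,1.5708)
E
```

```text
delta [-0.0017  0.0015  0.0434] turn -0.002 tcp [516.1 281.6  91.4] rz [-0.002 -0.001 -1.   ] j6 0.5
```

>>> arm_command --pt "0.15 -0.002 0.0026 0 0" --pt "0.15 -0.002 0.0026 0 0" --pt "0.15 -0.002 0.0026 0.01 0" --pt "0.15 -0.002 0.0026 0.022 0" --pt "0.15 -0.002 0.0026 0.032 0" --pt "0.15 -0.002 0.0026 0.04 0" --pt "0.15 -0.002 0.0026 0.043 0" --pt "0.15 -0.002 0.0026 0.043 0"

```text
clock: 57.5
tcp_pos: [518.4, 285.3, 48.1]
ee_rot: [-0.001, -3.14, 0.001]
contact_force: [-0.8, -0.1, -0.4]
finger_gap: 0.241
grip_force: 24.6
```

>>> arm_command --pt "0.15 0 0 0.005 0" --pt "0.15 0 0 0.01 0" --pt "0.15 0 0 0.014 0" --pt "0.15 0 0 0.017 0" --pt "0.15 0 0 0.019 0" --pt "0.15 0 0 0.019 0"

```text
clock: 58.0
tcp_pos: [518.8, 285.5, 29.8]
ee_rot: [-0.001, -3.141, 0.001]
contact_force: [-0.3, -0.5, -0.7]
finger_gap: 0.241
grip_force: 24.6
```

>>> arm_command --pt "0.15 0 0 0.001 0" --pt "0.3 0 0 0.001 0" --pt "0.42 0 0 0.001 0" --pt "0.42 0 0 0 0" --pt "0.42 0 0 -0.015 0" --pt "0.42 0 0 -0.045 0" --pt "0.5 0 0 -0.085 0" --pt "0.7 0 0 -0.12 0"

```text
clock: 58.67
tcp_pos: [518.7, 285.5, 152.0]
ee_rot: [-0.001, -3.141, 0.0]
contact_force: [1.0, 0.4, 0.8]
finger_gap: 0.626
grip_force: 0.0
```

>>> arm_command --pt "1 0.025 -0.02 -0.03 0" --pt "1 0.05 -0.04 -0.06 0" --pt "1 0.08 -0.06 -0.08 0" --pt "1 0.11 -0.085 -0.08 0" --pt "1 0.14 -0.11 -0.08 0" --pt "1 0.17 -0.14 -0.08 0" --pt "1 0.2 -0.17 -0.08 0" --pt "1 0.225 -0.2 -0.08 0"

```text
clock: 59.33
tcp_pos: [292.0, 85.0, 230.5]
ee_rot: [-0.001, 3.14, 0.0]
contact_force: [0.4, -1.2, 0.4]
finger_gap: 0.999
grip_force: 0.0
```

>>> arm_command --pt "1 0.02 -0.03 0 0" --pt "1 0.04 -0.065 0 0" --pt "1 0.06 -0.1 0 0" --pt "1 0.08 -0.13 0 0" --pt "1 0.08 -0.13 0 0" --pt "1 0.08 -0.13 0 0"

```text
clock: 59.83
tcp_pos: [213.0, -45.7, 230.8]
ee_rot: [0.014, 3.139, -0.001]
contact_force: [-0.2, -0.2, -0.3]
finger_gap: 0.998
grip_force: 0.0
```

```bash
python3 - <<'E'
from h import *
a=imaging.snapshot("top");b=imaging.snapshot("scene")
for c,k in knob("top",(125,200,215,295))[1]:print(c,k,ray("top",c,40)[0][:2].round(1))
cv2.imwrite("pics/fin.png",np.hstack([cv2.resize(a[180:310,120:440],(480,195),interpolation=cv2.INTER_CUBIC) if 0 else cv2.resize(a[180:310,125:435],(470,197)),cv2.resize(b[130:370,165:400],(193,197))]) if 0 else np.vstack([cv2.resize(a[190:310,122:432],(790,306),interpolation=cv2.INTER_CUBIC),np.hstack([cv2.resize(b[140:280,165:305],(290,290),interpolation=cv2.INTER_CUBIC),cv2.resize(b[260:380,200:320],(290,290),interpolation=cv2.INTER_CUBIC),np.zeros((290,210,3),np.uint8)])]))
E
```

```text
[166.6 220.4] 23 [517.4 287.4]
[191.  230.8] 30 [491.4 230.1]
[145.7 233.6] 29 [487.4 335.4]
[168.3 245.1] 35 [459.2 282.5]
[145.1 259.3] 34 [427.8 335.2]
[168.4 271.2] 30 [399.1 281.2]
```

View pics/fin.png

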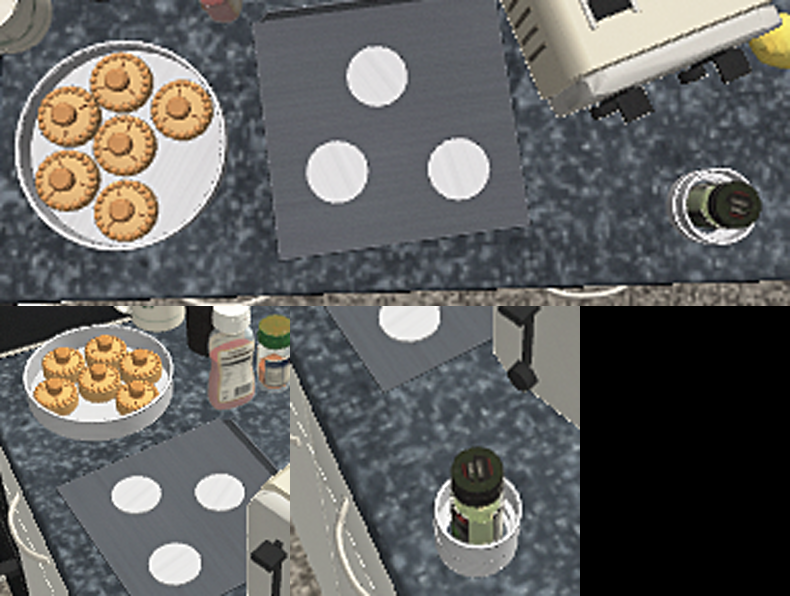

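Six pies stand upright in the round tin (around (120,140)), in a middle-plus-ring pattern with one place left empty. Three bases lie flat on the sheet, and both rings lie round the standing jar at (715,205). Handing in.

```bash
python3 -c "
from bench import workorder
print(workorder.sign_off())"
```

```text
the job is handed in; nothing more can be done
None
```

The job is handed in with all six pies upright in the round tin, the three bare bases flat on the sheet and both rings round the standing jar; on the first placing one pie caught the tin's rim (56 N at the wrist) and tilted, and righting it on the sheet took 47 N, so either press may count against the 40 N limit.

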